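Pack a bottle into a sliding-lid gift box

TASK

Pack the small clear bottle into the wooden gift box. Lift the tall carton out of the lid's way and stand it upright elsewhere on the table, slide the flush lid open by pressing on it, lay the clear bottle level in the two notches inside with its cap towards the end that opens, and slide the lid fully shut again. Never push the tall carton with the box or its lid, and leave the candle and the small soap carton where they are.

Things in the scene. Friction and masses are not known exactly. Their poses are not given: they have to be found in the camera images.
- gift_box: Pale wooden gift box with a flush sliding lid, no handle; stands firm (does not shift). 166 mm along its x, 112 mm along y, 66 mm high; origin at the centre of its underside, z up. The lid slides out towards -x over a lower end wall (56 mm high); the other walls reach 66 mm. Inside: x -74 to +74 mm, y -47 to +47 mm, floor at z = 8 mm, with two notched cross boards.
- cradle (a point): Point fixed in the box (x = +6, y = 0, z = 36 mm in the box's frame, same axes): where the clear bottle's centre lies when it rests level in both notches, cap towards the box's -x. The notches are 90 degree Vs in cross boards (full inner width, up to 38 mm high): a wide one for the body at box x = +48.5 mm (12 mm thick), a narrow one for the cap at x = -48.5 mm (10 mm thick).
- gift_box_lid (a joint): How far the lid has slid out towards the box's -x, in m: 0 shut and flush with the end, 0.138 fully open (a stop; its inner edge then stands at box x = -64 mm). It slides stiffly (about 2 N) and stays where it is left; its edges run in grooves, so it cannot be lifted. Fully open it overhangs the -x end by 138 mm, its underside 57 mm above the table.
- lid_top (a point): Middle of the lid's upper face, 66 mm above the table, moving with the lid; axes as the box's. The lid is 156 mm long (x) and 92 mm wide between the box's rims, level with them; plain wood.
- clear_bottle_center (a point): Centre of the small clear glass bottle with a black cap, 125 mm long, about 90 g, lying on a flat sheet of brown card (150 x 105 mm, 3 mm thick, fixed) on the table. Its z axis runs along the bottle from base (-62.5 mm) to tip of the cap (+62.5 mm). Body 33 mm in diameter from the base to +17 mm, tapering to the neck at +45 mm; cap 15 mm in diameter from there on.
- tall_carton_center (a point): Centre of the tall slim closed cardboard carton, 55 x 55 mm and 150 mm high, about 0.2 kg, standing upright in the lid's way beyond the box's -x end; 75 mm above its base, x and y square to its sides, z up.
- candle: Candle in a glass tumbler, 60 mm in diameter, 60 mm tall, standing in the dark tray; origin at the centre of its underside. To be left alone.
- soap_carton: Small kraft soap carton lying flat, 45 x 63 x 26 mm (x, y, z); origin at the centre of its underside. To be left alone.
- wood_tray: Dark wooden tray with a felt heart, fixed, 134 mm (x) by 316 mm (y), rim 28 mm high; origin at its centre on the table. The table top (z = 0) spans x 0.301 to 0.949 and y -0.41 to 0.285 in the robot's frame; a crate stands on it behind x = 0.715, and a higher table (110 mm) begins at y = 0.31.
- card_spinner: Tall square card display, fixed: base disc of 178 mm radius, roof disc of 191 mm radius at 0.36 to 0.39 m height, tower between; a card stands on the roof. Origin on its upright axis at the table.

How it is judged:
By the outcome, as a careful person would: the job done as asked, in the order asked, and still so for the second after the job is handed in, with the robot touching nothing.
It also fails if it takes over 72 s, if anything falls off the work surface, if the arm or the gripper's body presses on something with over 40 N, if the wrist force passes 120 N, or if a joint passes its speed limit or range.

ROBOT

A 6-joint arm with a two-finger parallel gripper is mounted at the origin on a cart in front of the work surface, level with it; the furniture and walls round the work are solid. World frame = base frame: x ahead of the robot, y to its left, z up, the work surface at z = 0. Lengths are in m, angles in rad, forces in N, time in s.
With the tool pointing down it reaches from about 0.425 to 0.95 m from the base axis. Payload 3.5 kg.
Tool frame: the origin (TCP) lies between the finger pads; the fingertips stand 11 mm ahead of it and the grasp point (between the pads) lies 8 mm behind it (ctrl.tcp_to_tips is the distance from the TCP to the fingertips, in m); z points along the fingers, y is the direction in which the jaws open and shut (so a half turn about z gives the same grasp; the last joint's range is limited). The gripper opens to 85 mm and grips with 20 to 120 N. Pads are 22 mm wide; open, the fingers measure 114 mm over their backs; the gripper's body (76 mm by 85 mm) begins 54 mm behind the grasp point. The pads swing forward as they close: fully open they stand 13 mm farther back than shut.
Start: joints at [-1.355, 0.286, 1.577, -0, 1.279, -0.15], TCP at [0.241, -0.63, 0.242] pointing down, gripper open.
Joint ranges: [-2.77, 2.77], [-0.9, 2.22], [0.21, 2.48], [-1.53, 4.67], [0.24, 2.81], [-2.84, 2.84]. Speed limits (rad/s): [2.79, 2.79, 3.14, 3.14, 3.14, 3.14].

INTERFACE

Orientations are given as a unit quaternion [x, y, z, w].
In Python, from plant import monitor, vision, workorder, ctrl gives the robot as it stands.
- The arm moves only by the tool jog_arm, never from a script. Its argument "series" is a list of rows, each a list of 4 numbers: the shift along the tool's x, y, z in m, then the turn about the tool's z in rad. In form: [[tx, ty, tz, spin], ...]. A call has exactly 8 rows; each row shifts and turns the pose as measured when the row begins, along the tool's axes as they then stand; what a row does not reach is not made up. A row lasts 1/12 s, in which the tool goes at most 41.7 mm and 7.16 degrees, less where a joint would pass 70% of its speed; a pose out of reach is approached as far as the arm can. A call is refused whole if a number of a shift passes 0.0417 or a number of a turn 0.125, either way. A call with a gripper value outside its range is refused whole. "grip" is the finger opening in m, from 0 to 0.0854, set as the call begins (left out, the last holds). The fingers move at their own pace and stop on an object; "grip_force" is the grip in N (left out, the last holds). Time passes only in rows, so rows that do not move let the fingers close, or fill a call up. It gives the time, the measured TCP pose, the force and the opening at its end, in the units of the state.
- monitor.get_state(): the state, without advancing time (a new reading comes with each control period).
- vision.read_camera(name): name is "scene" or "top" or "wrist"; returns the picture (480x640x3 uint8, red, green, blue); there is no depth.
- vision.get_calibration(name): a dict with "vfov" (degrees; the focal length in pixels is half the picture's height over the tangent of half this angle, whatever the lens; pixels are square), "cx", "cy" (the principal point, pixels), "D" ([k1, k2, p1, p2, k3] as OpenCV has them; the pictures are not rectified), "R" (3x3) and "t" (3): a world point X has camera coordinates R X + t. Camera axes: x right, y down, z forward; pixel columns grow to the right and rows downward; lengths in m; the calibration is good to about 2 mm. A picture is of the moment at which its call begins: read the wrist's pose just before it. get_calibration takes no time and is no camera call; for the wrist camera it gives the pose at the moment of the call.
- workorder.sign_off(): hands the job in, once; it reports no verdict.
The state is a dict: "time": time; "qpos": joint angles; "dq": joint speeds; "joint_efforts": joint torques, N m; "eef_pos": TCP position; "tcp_rot": TCP orientation; "contact_force": force on the tool from outside, world axes, zero at the start; "wrist_torque": the same for the moment, N m; "opening": opening from 0.0 (shut) to 1.0 (fully open).
Only numpy, scipy, OpenCV 4.12 (cv2) and the standard library are available. Lean on these libraries where they do the work, as an engineer would, in place of code of your own. Each camera call takes 0.05 s, during which the arm holds its last target.

## Working session

There is one attempt and no reset: what is moved stays moved. The work goes in short steps, Python scripts to look and compute and a tool call to move; the robot and the scene stay as the last step left them, time stands still between calls to the robot, and variables do not carry over. Pictures are saved under pics/ and viewed, and the job is handed in when it is done.

Besides the shell and the picture viewer there is one more tool, called after ">>>" as a command line: name --pt "numbers of a row" for each row, then --argument value for the rest. jog_arm: Moves the arm, as the interface text tells. Its arguments: {"type":"object","properties":{"series":{"type":"array","items":{"type":"array","items":{"type":"number"}}},"grip":{"type":"number"},"grip_force":{"type":"number"}},"required":["series"]}

```bash
ls; mkdir -p pics
python3 - <<'E'
from plant import monitor, vision, workorder, ctrl
import cv2
print(monitor.get_state()); print(ctrl.tcp_to_tips)
for n in("scene","top","wrist"):
    c=vision.get_calibration(n);print(n,c)
    cv2.imwrite(f"pics/{n}0.png",vision.read_camera(n)[:,:,::-1])
E
```

```text
pics
{'time': 0.0, 'qpos': array([-1.35498572e+00,  2.87202306e-01,  1.57817885e+00, -3.07514520e-06,
        1.27855604e+00, -1.50004623e-01]), 'dq': array([-0.00172881,  0.00017985,  0.00060243, -0.00168587, -0.0012077 ,
        0.00018872]), 'joint_efforts': array([-5.37170240e-05, -4.05981553e+01, -2.92626393e+01, -1.19237484e-04,
        5.61918292e-03, -7.15178700e-06]), 'eef_pos': array([ 0.2413441 , -0.62971336,  0.24092169]), 'tcp_rot': array([ 9.83318229e-01,  1.81889764e-01, -4.00353630e-05, -1.17158911e-03]), 'contact_force': array([-0.22877169, -0.33478649,  0.17354991]), 'wrist_torque': array([-0.04444931, -0.00634692, -0.00614223]), 'opening': 0.9987607167768033}
0.011
scene {'vfov': 56.59828648110701, 'cx': 325.8481846463346, 'cy': 234.92289220697438, 'D': array([-0.05400672,  0.        ,  0.        ,  0.        ,  0.        ]), 'R': array([[ 0.6962865 , -0.71758505,  0.0160251 ],
       [-0.32409663, -0.33424122, -0.88501084],
       [ 0.6404268 ,  0.61102742, -0.46529455]]), 't': array([-0.36048793,  0.25454485,  0.55162354])}
top {'vfov': 47.85288779524831, 'cx': 331.5851964270315, 'cy': 233.6877226821153, 'D': array([-0.14342035,  0.        ,  0.        ,  0.        ,  0.        ]), 'R': array([[ 0.02836091, -0.99958293, -0.00544245],
       [-0.99161976, -0.02744762, -0.12624134],
       [ 0.12603931,  0.00897716, -0.99198463]]), 't': array([-0.02559401,  0.55599699,  0.96783943])}
wrist {'vfov': 65.55420038555229, 'cx': 323.1721421091478, 'cy': 240.56881762017454, 'D': array([-0.06594199,  0.        ,  0.        ,  0.        ,  0.        ]), 'R': array([[ 0.35757953, -0.9338794 , -0.00248033],
       [-0.90178128, -0.34597719,  0.25901798],
       [-0.24274969, -0.09038281, -0.96586932]]), 't': array([-0.67299769, -0.03234782,  0.37771188])}
```

View pics/scene0.png

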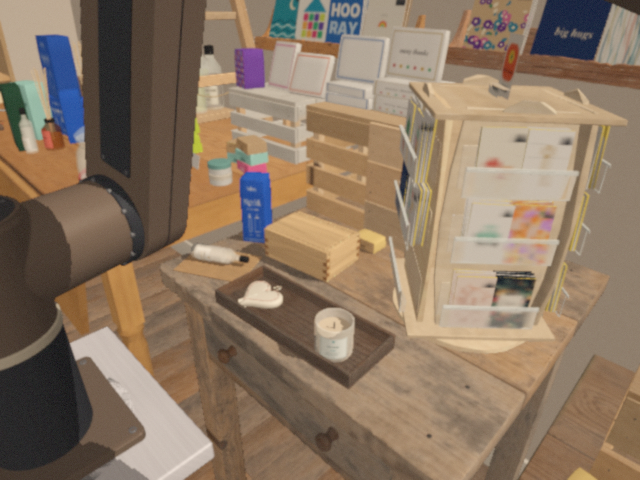

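View pics/top0.png

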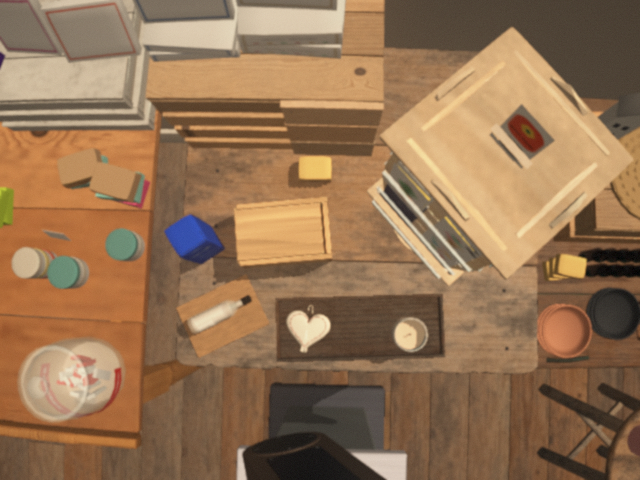

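View pics/wrist0.png

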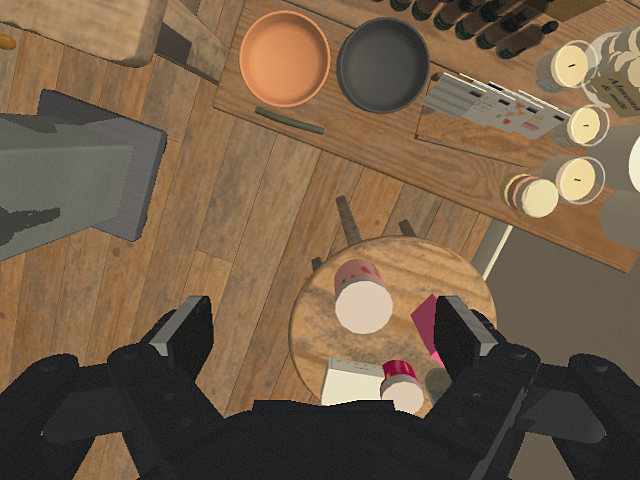

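Run:
```python
import cv2
a=cv2.imread("pics/top0.png")
cv2.imwrite("pics/top0c.png",cv2.resize(a[190:360,160:360],None,fx=4,fy=3.5,interpolation=cv2.INTER_CUBIC)[:, :])
b=cv2.imread("pics/scene0.png")
cv2.imwrite("pics/scene0c.png",cv2.resize(b[160:290,160:400],(720,390),interpolation=cv2.INTER_CUBIC))
c=cv2.resize(a[190:360,160:360],None,fx=3.5,fy=3.5,interpolation=cv2.INTER_CUBIC)
cv2.imwrite("pics/top0d.png",c)
```

```text
(no output)
```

View pics/top0d.png

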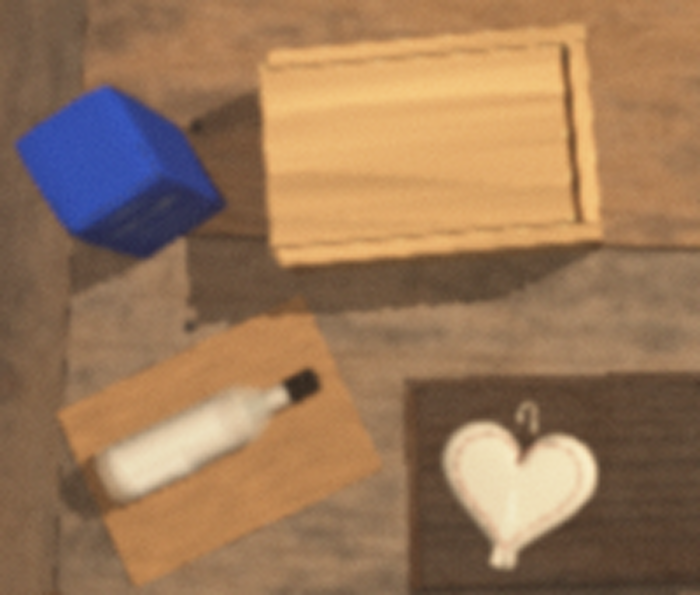

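View pics/scene0c.png

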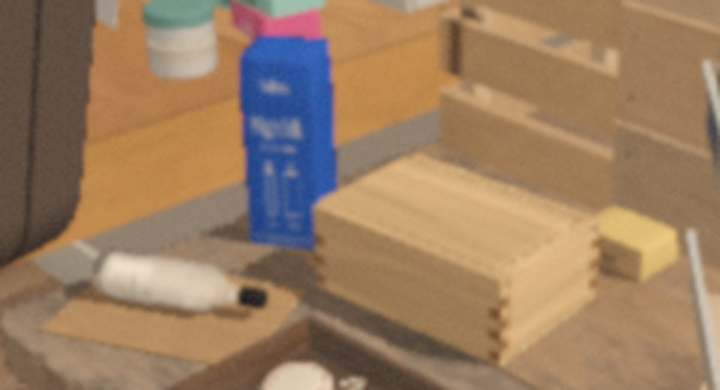

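```bash
cat > h.py <<'E'
import numpy as np, cv2
from plant import monitor, vision, workorder, ctrl
def K(c):
    f=240/np.tan(np.radians(c["vfov"]/2)); return np.array([[f,0,c["cx"]],[0,f,c["cy"]],[0,0,1.]])
def p2w(c,uv,z):
    uv=np.array(uv,float).reshape(-1,1,2)
    n=cv2.undistortPoints(uv,K(c),c["D"]).reshape(-1,2)
    d=np.c_[n,np.ones(len(n))]@c["R"]; o=-c["R"].T@c["t"]
    s=(z-o[2])/d[:,2]; return o+d*s[:,None]
def w2p(c,X):
    r,_=cv2.Rodrigues(c["R"]); return cv2.projectPoints(np.array(X,float).reshape(-1,3),r,c["t"],K(c),c["D"])[0].reshape(-1,2)
def ax():
    from scipy.spatial.transform import Rotation as R
    s=monitor.get_state(); return s,R.from_quat(s["tcp_rot"]).as_matrix()
E
python3 - <<'E'
from h import *
np.set_printoptions(precision=4,suppress=True)
c=vision.get_calibration("top")
def f(l):return (np.array(l)+.5)/3.5-.5+[160,190]
b=p2w(c,f([(262,65),(583,25),(601,238),(282,265)]),.066)
print(b,b.mean(0)); 
for i in range(4): print(np.linalg.norm(b[i]-b[(i+1)%4]),np.degrees(np.arctan2(*(b[(i+1)%4]-b[i])[[1,0]])))
t=p2w(c,f([(17,147),(108,87),(155,157),(75,232)]),.15)
print(t,t.mean(0))
for i in range(4): print(np.linalg.norm(t[i]-t[(i+1)%4]),np.degrees(np.arctan2(*(t[(i+1)%4]-t[i])[[1,0]])))
o=p2w(c,f([(318,380),(100,478),(278,392)]),.0195);print(o,np.linalg.norm(o[0]-o[1]))
k=p2w(c,f([(60,412),(302,305),(382,465),(138,585)]),.003);print(k)
for i in range(4): print(np.linalg.norm(k[i]-k[(i+1)%4]),np.degrees(np.arctan2(*(k[(i+1)%4]-k[i])[[1,0]])))
E
```

```text
[[ 0.5944  0.1675  0.066 ]
 [ 0.6198  0.0014  0.066 ]
 [ 0.5094 -0.0111  0.066 ]
 [ 0.4908  0.1519  0.066 ]] [0.5536 0.0774 0.066 ]
0.16809088176893233 -81.31412488339171
0.11103456102103278 -173.55218376438162
0.16405667786589567 96.51426450697082
0.10473347780186543 8.585190252965917
[[0.5376 0.2675 0.15  ]
 [0.5676 0.225  0.15  ]
 [0.5347 0.2002 0.15  ]
 [0.498  0.2367 0.15  ]] [0.5345 0.2323 0.15  ]
0.05206819248788362 -54.82202004645178
0.04122495674877483 -143.00827271832725
0.05177474985201451 135.19729020763756
0.05026882281107011 37.90063944381123
[[0.4329 0.138  0.0195]
 [0.3764 0.2536 0.0195]
 [0.4258 0.1592 0.0195]] 0.12868613355907654
[[0.4104 0.2822 0.003 ]
 [0.4733 0.1511 0.003 ]
 [0.3884 0.104  0.003 ]
 [0.3188 0.2344 0.003 ]]
0.14543211331003614 -64.37126094504117
0.09709862371318315 -150.97214592104174
0.1478843101657615 118.09071113483931
0.10333768343224488 27.537170395901427
```

Run:
```python
from h import *
np.set_printoptions(precision=4,suppress=True)
c=vision.get_calibration("top")
print(p2w(c,[(512,28),(630,155),(510,278),(383,130)],.385).mean(0))
print(p2w(c,[(512,28),(630,155),(510,278),(383,130)],.385))
print(p2w(c,[(278,297),(442,294),(443,354),(278,362)],.028))
print(p2w(c,[(410,333)],.06), p2w(c,[(315,163)],.026))
print(p2w(c,[(150,60),(383,60),(383,145),(150,145)],.1))
```

```text
[ 0.6309 -0.2353  0.385 ]
[[ 0.7914 -0.2428  0.385 ]
 [ 0.6249 -0.3949  0.385 ]
 [ 0.4641 -0.2302  0.385 ]
 [ 0.6434 -0.0732  0.385 ]]
[[ 0.4368  0.0857  0.028 ]
 [ 0.4504 -0.2178  0.028 ]
 [ 0.3402 -0.221   0.028 ]
 [ 0.3179  0.0814  0.028 ]]
[[ 0.3792 -0.1547  0.06  ]] [[0.6927 0.0256 0.026 ]]
[[ 0.8671  0.3392  0.1   ]
 [ 0.8726 -0.0959  0.1   ]
 [ 0.7098 -0.0975  0.1   ]
 [ 0.7011  0.323   0.1   ]]
```

>>> jog_arm --pt "0.025 -0.029 0 0" --pt "0.025 -0.029 0 0" --pt "0.025 -0.029 0 0" --pt "0.025 -0.029 0 0" --pt "0.025 -0.029 0 0" --pt "0.025 -0.029 0 0" --pt "0.025 -0.029 0 0" --pt "0.025 -0.029 0 0"

```text
time: 0.82
eef_pos: [0.3446, -0.3353, 0.2353]
tcp_rot: [0.984, 0.176, -0.001, -0.004]
contact_force: [0.9, 0.1, 0.9]
opening: 1.003
```

>>> jog_arm --pt "0.017 -0.0345 -0.002 0" --pt "0.017 -0.0345 -0.002 0" --pt "0.017 -0.0345 -0.002 0" --pt "0.017 -0.0345 -0.002 0" --pt "0.023 -0.031 -0.002 0" --pt "0.023 -0.031 -0.002 0" --pt "0.023 -0.031 -0.002 -0.03" --pt "0.023 -0.031 -0.002 -0.03"

```text
time: 1.48
eef_pos: [0.4014, -0.018, 0.2522]
tcp_rot: [0.979, 0.204, 0.0, -0.005]
contact_force: [1.4, 0.4, -0.4]
opening: 0.999
```

Run:
```python
from h import *
s,R=ax();print(s["eef_pos"],s["qpos"],R)
```

```text
[ 0.40139323 -0.01801396  0.25215419] [-0.30363792 -0.36879322  2.19226813  0.00832981  1.32255894  0.85437775] [[ 0.9168369   0.39925782 -0.00181581]
 [ 0.39925723 -0.91679448  0.0090304 ]
 [ 0.00194073 -0.00900438 -0.99995758]]
```

>>> jog_arm --pt "0.02 -0.022 -0.012 0" --pt "0.02 -0.022 -0.012 0" --pt "0.02 -0.022 -0.012 0" --pt "0.02 -0.022 -0.012 0" --pt "0.02 -0.022 -0.012 0" --pt "0 0 0 0" --pt "0 0 0 0" --pt "0 0 0 0"

```text
time: 2.15
eef_pos: [0.4474, 0.1382, 0.3144]
tcp_rot: [0.977, 0.211, -0.0, -0.006]
contact_force: [-0.9, -1.0, 0.8]
opening: 0.999
```

Run:
```python
from h import *
import pickle
s,R=ax();print(s["eef_pos"],s["dq"])
c=vision.get_calibration("wrist");im=vision.read_camera("wrist")
pickle.dump(c,open("w1.pkl","wb"));cv2.imwrite("pics/w1.png",im[:,:,::-1]);print(-c["R"].T@c["t"])
```

```text
[0.44743574 0.13820172 0.31441021] [ 0.00414131  0.00551695  0.01519856 -0.01166965  0.00357701 -0.00546579]
[0.50814056 0.16472545 0.44494347]
```

View pics/w1.png

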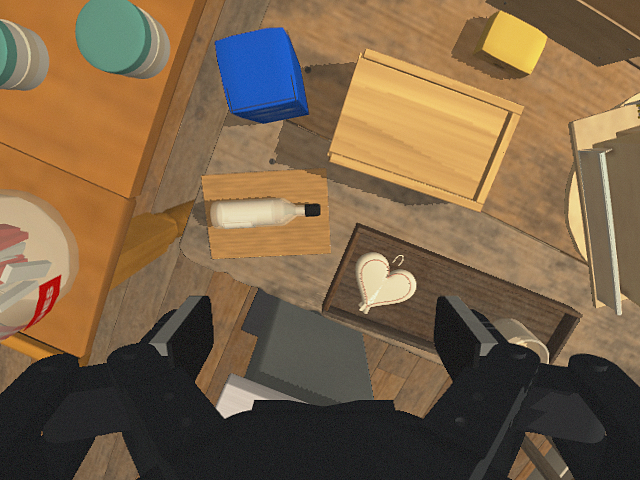

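Everything is in one view: carton top around (258,58), box (425,130), bottle from about (207,213) to (320,210). Enlarge for corners.

Run:
```python
import cv2
a=cv2.imread("pics/w1.png")
cv2.imwrite("pics/w1a.png",cv2.resize(a[15:135,200:320],None,fx=5,fy=5,interpolation=cv2.INTER_CUBIC))
cv2.imwrite("pics/w1b.png",cv2.resize(a[40:220,320:530],None,fx=3.3,fy=3.3,interpolation=cv2.INTER_CUBIC))
cv2.imwrite("pics/w1c.png",cv2.resize(a[165:265,190:340],None,fx=5,fy=5,interpolation=cv2.INTER_CUBIC))
```

```text
(no output)
```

View pics/w1a.png

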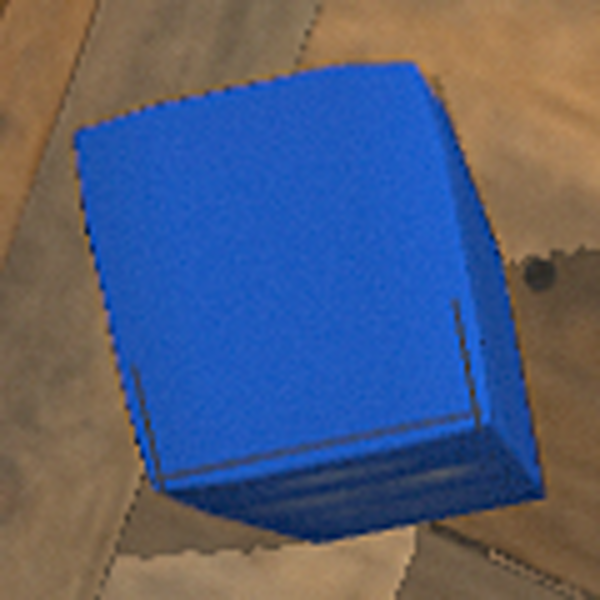

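View pics/w1b.png

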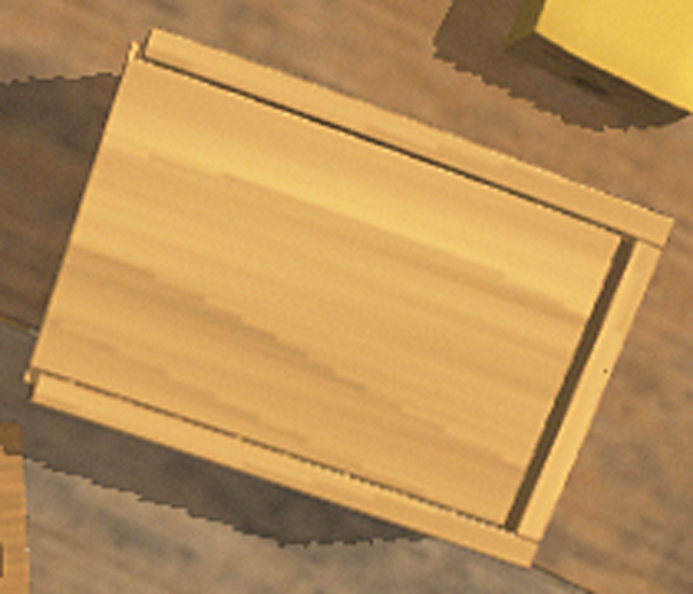

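View pics/w1c.png

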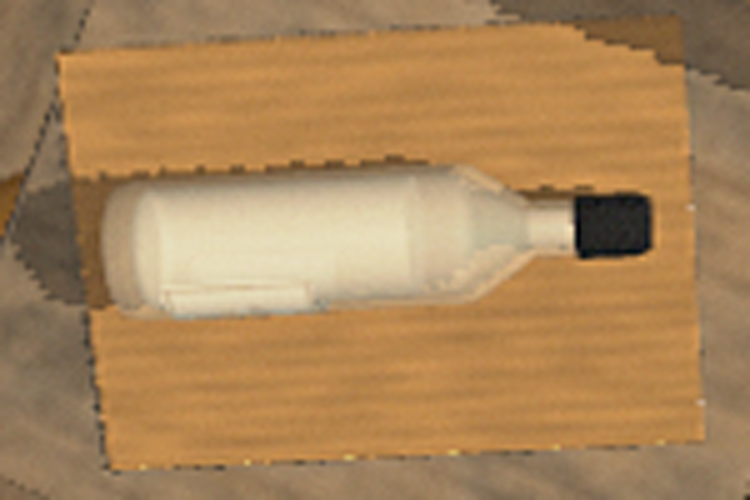

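Run:
```python
from h import *
import pickle
from scipy.optimize import least_squares
np.set_printoptions(precision=4,suppress=True)
c=pickle.load(open("w1.pkl","rb"))
def f(l,k,o):return (np.array(l)+.5)/k-.5+o
def fit(uv,hx,hy,z,x0,order):
    loc=np.array([(a*hx,b*hy) for a,b in order])
    def m(p):
        C,S=np.cos(p[2]),np.sin(p[2]);return np.c_[loc@np.array([[C,S],[-S,C]])+p[:2],np.full(len(loc),z)]
    r=least_squares(lambda p:(w2p(c,m(p))-uv).ravel(),x0)
    print(r.x[:2],np.degrees(r.x[2]),r.fun)
# box: order TL(-83,+56) TR(+83,+56) BR(+83,-56) BL(-83,-56), yaw~-82
fit(f([(152,30),(672,218),(530,565),(35,400)],3.3,[320,40]),.083,.056,.066,[.555,.077,-1.43],[(-1,1),(1,1),(1,-1),(-1,-1)])
q=f([(77,130),(415,65),(485,425),(158,488)],5,[200,15])
t=p2w(c,q,.15);print(t)
for i in range(4): print(np.linalg.norm(t[i]-t[(i+1)%4]),np.degrees(np.arctan2(*(t[(i+1)%4]-t[i])[[1,0]])))
fit(q,.0275,.0275,.15,[.535,.232,-.87],[(-1,1),(1,1),(1,-1),(-1,-1)])
# base corners of carton visible: (545,495),(318,540)
print(p2w(c,f([(545,495),(318,540)],5,[200,15]),0))
b=p2w(c,f([(102,249),(650,225),(575,226)],5,[190,165]),.0195);print(b,np.linalg.norm(b[1]-b[0]),np.degrees(np.arctan2(*(b[1]-b[0])[[1,0]])), b[:2].mean(0))
```

```text
[0.5558 0.08  ] -83.24371721430157 [-0.5743 -1.489   1.601  -0.4294  0.6124  1.2961 -1.5299  1.1092]
[[0.5406 0.2708 0.15  ]
 [0.5686 0.2285 0.15  ]
 [0.5265 0.199  0.15  ]
 [0.498  0.241  0.15  ]]
0.05073975443387593 -56.532608268248524
0.05132366849085743 -144.97320874204388
0.05076291519571729 124.24526804441021
0.05201208530484383 34.985779207961514
[0.5333 0.2348] -55.61086140187075 [-2.8837 -1.0583  2.6144 -3.4568  2.7141  1.9176 -2.6043  3.1062]
[[0.5275 0.1978 0.    ]
 [0.497  0.2415 0.    ]]
[[0.3764 0.2565 0.0195]
 [0.4346 0.1418 0.0195]
 [0.4272 0.1575 0.0195]] 0.12860735877311924 -63.07684873078006 [0.4055 0.1991 0.0195]
```

>>> jog_arm --pt "0.0295 -0.0133 0 0" --pt "0.0295 -0.0133 0 0" --pt "0.0295 -0.0133 0 0" --pt "0.0295 -0.0133 0 0" --pt "0 0 0.02 -0.0925" --pt "0 0 0.03 -0.0925" --pt "0 0 0.02 0" --pt "0 0 0 0"

```text
time: 2.87
eef_pos: [0.5355, 0.2279, 0.2369]
tcp_rot: [0.955, 0.296, -0.003, -0.005]
contact_force: [-0.5, 0.1, -1.0]
opening: 0.998
```

```bash
cat >> h.py <<'E'
def rel(x,y,yaw=None):
    s,R=ax();d=np.array([x,y,s["eef_pos"][2]])-s["eef_pos"];t=R.T@d
    y0=np.degrees(np.arctan2(R[1,0],R[0,0]))
    print("pos",s["eef_pos"].round(4),"yaw",round(y0,2),"q6",np.degrees(s["qpos"][5]).round(1),"F",s["contact_force"].round(1),"open",round(s["opening"]*85.4,1),"t",round(s["time"],2))
    print("tool shift",t.round(4)); 
    if yaw is not None:
        w=(yaw-y0+180)%360-180; print("spin rad",-np.radians(w).round(4))
E
python3 -c "
from h import *
rel(.5335,.235,35)"
```

```text
pos [0.5355 0.2279 0.2369] yaw 34.43 q6 68.2 F [-0.5  0.1 -1. ] open 85.3 t 2.87
tool shift [ 0.0023 -0.007   0.0001]
spin rad -0.0099
```

>>> jog_arm --pt "0.0025 -0.007 0.02 -0.01" --pt "0 0 0.03 0" --pt "0 0 0.03 0" --pt "0 0 0.025 0" --pt "0 0 0.015 0" --pt "0 0 0.008 0" --pt "0 0 0 0" --pt "0 0 0 0"

```text
time: 3.53
eef_pos: [0.535, 0.2268, 0.109]
tcp_rot: [0.956, 0.293, -0.002, -0.004]
contact_force: [-0.5, -0.2, 0.5]
opening: 0.998
```

```bash
python3 -c "
from h import *
rel(.5335,.235,35)
cv2.imwrite('pics/w2.png',vision.read_camera('wrist')[:,:,::-1])"
```

```text
pos [0.535  0.2268 0.109 ] yaw 34.11 q6 68.4 F [-0.5 -0.2  0.5] open 85.3 t 3.53
tool shift [ 0.0034 -0.0076  0.0001]
spin rad -0.0155
```

View pics/w2.png

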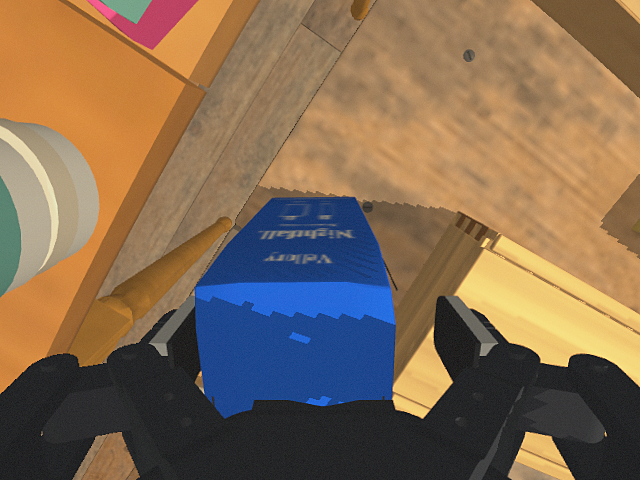

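>>> jog_arm --pt "0.003 -0.008 0 -0.015" --pt "0 0 0 0" --pt "0 0 0 0" --pt "0 0 0 0" --pt "0 0 0 0" --pt "0 0 0 0" --pt "0 0 0 0" --pt "0 0 0 0" --grip 0.045 --grip_force 30

```text
time: 4.25
eef_pos: [0.5358, 0.2369, 0.1154]
tcp_rot: [0.953, 0.301, 0.003, -0.004]
contact_force: [0.2, 0.0, -2.8]
opening: 0.643
```

```bash
python3 -c "
from h import *
rel(.5335,.235,35)
cv2.imwrite('pics/w3.png',vision.read_camera('wrist')[:,:,::-1])"
```

```text
pos [0.5358 0.2369 0.1154] yaw 35.09 q6 68.4 F [ 0.2  0.  -2.8] open 54.9 t 4.25
tool shift [-0.003   0.0002 -0.    ]
spin rad 0.0016
```

View pics/w3.png

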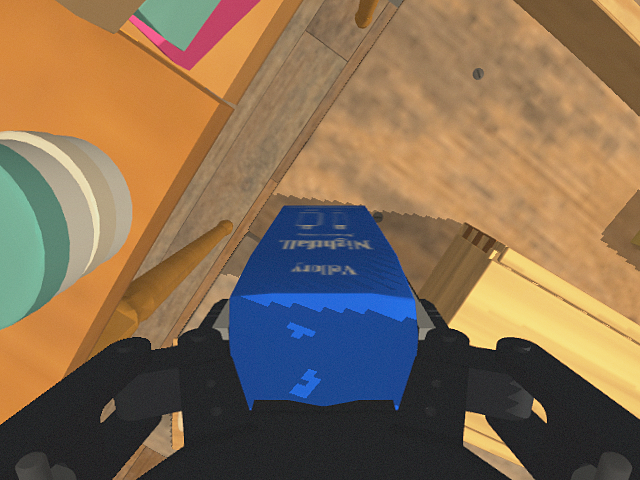

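>>> jog_arm --pt "0 0 -0.02 0" --pt "0 0 -0.035 0" --pt "0 0 -0.04 0" --pt "0 0 -0.04 0" --pt "-0.02 0.01 -0.01 0" --pt "-0.03 0.016 0 0" --pt "-0.034 0.0174 0 0" --pt "-0.034 0.0174 0 0"

```text
time: 4.97
eef_pos: [0.4727, 0.1181, 0.2637]
tcp_rot: [0.952, 0.305, 0.0, -0.004]
contact_force: [1.1, -1.3, -1.3]
opening: 0.64
```

```bash
python3 -c "
from h import *
rel(.41,0)
cv2.imwrite('pics/s4.png',vision.read_camera('scene')[:,:,::-1])"
```

```text
pos [0.4727 0.1181 0.2637] yaw 35.55 q6 56.2 F [ 1.1 -1.3 -1.3] open 54.7 t 4.97
tool shift [-0.1196  0.0597 -0.0008]
```

View pics/s4.png

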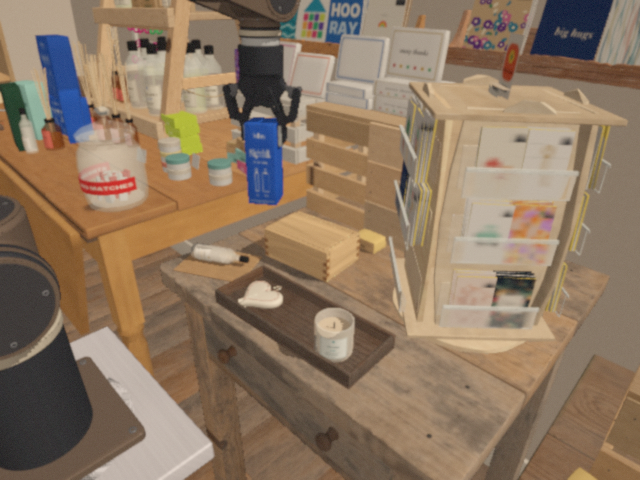

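>>> jog_arm --pt "-0.031 0.015 0 0" --pt "-0.031 0.015 0 0" --pt "-0.031 0.015 0 0" --pt "-0.031 0.015 0 0" --pt "-0.031 0.016 0 0" --pt "-0.026 0.026 0 0" --pt "-0.026 0.026 0 0" --pt "-0.026 0.026 0 0"

```text
time: 5.68
eef_pos: [0.3614, -0.153, 0.2609]
tcp_rot: [0.952, 0.308, -0.001, -0.002]
contact_force: [1.1, -0.1, -1.7]
opening: 0.64
```

```bash
python3 -c "
from h import *
rel(.37,-.325)"
```

```text
pos [ 0.3614 -0.153   0.2609] yaw 35.83 q6 16.3 F [ 1.1 -0.1 -1.7] open 54.7 t 5.68
tool shift [-0.0937  0.1444 -0.0005]
```

>>> jog_arm --pt "-0.0156 0.024 0 0" --pt "-0.0156 0.024 0 0" --pt "-0.0156 0.024 0 0" --pt "-0.0156 0.024 0 0" --pt "-0.0156 0.024 0.015 0" --pt "-0.0156 0.024 0.03 0" --pt "0 0 0.03 0" --pt "0 0 0.02 0"

```text
time: 6.35
eef_pos: [0.3672, -0.3449, 0.1698]
tcp_rot: [0.954, 0.301, 0.002, 0.008]
contact_force: [-0.6, 0.7, -2.4]
opening: 0.643
```

```bash
python3 -c "
from h import *
rel(.37,-.325)
cv2.imwrite('pics/s5.png',vision.read_camera('scene')[:,:,::-1])"
```

```text
pos [ 0.3672 -0.3449  0.1698] yaw 35.05 q6 0.3 F [-0.6  0.7 -2.4] open 54.9 t 6.35
tool shift [ 0.0137 -0.0146 -0.0003]
```

View pics/s5.png

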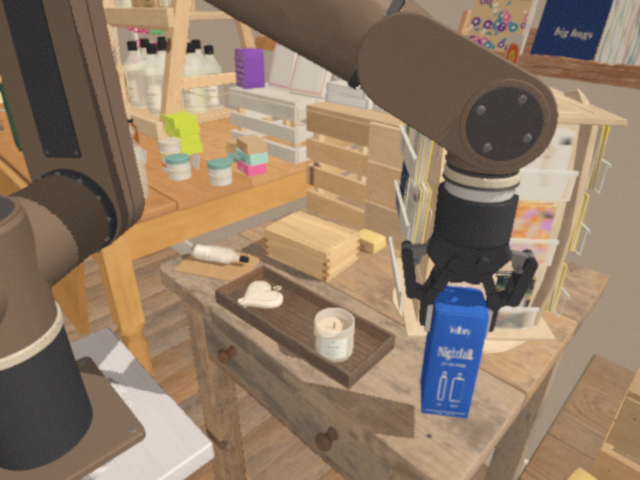

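>>> jog_arm --pt "0.006 -0.008 0.01 0" --pt "0 0 0.015 0" --pt "0 0 0.012 0" --pt "0 0 0.006 0" --pt "0 0 0.003 0" --pt "0 0 0 0" --pt "0 0 0 0" --pt "0 0 0 0"

```text
time: 7.07
eef_pos: [0.3662, -0.333, 0.1186]
tcp_rot: [0.954, 0.301, 0.0, 0.004]
contact_force: [-0.2, -0.2, -0.9]
opening: 0.636
```

```bash
python3 -c "
from h import *
rel(.37,-.325)
s,R=ax();print(R[:,2])"
```

```text
pos [ 0.3662 -0.333   0.1186] yaw 35.02 q6 1.1 F [-0.2 -0.2 -0.9] open 54.3 t 7.07
tool shift [ 0.0077 -0.0044 -0.    ]
[ 0.0026032  -0.00730681 -0.99996992]
```

>>> jog_arm --pt "0 0 0.002 0" --pt "0 0 0.002 0" --pt "0 0 0 0" --pt "0 0 0 0" --pt "0 0 0 0" --pt "0 0 0 0" --pt "0 0 0 0" --pt "0 0 0 0"

```text
time: 7.73
eef_pos: [0.3675, -0.3348, 0.1174]
tcp_rot: [0.954, 0.301, 0.001, 0.007]
contact_force: [-0.5, 0.1, -1.3]
opening: 0.646
```

```bash
python3 -c "
from h import *
rel(.37,-.325)
im=vision.read_camera('scene')[:,:,::-1]
cv2.imwrite('pics/s6.png',cv2.resize(im[250:450,380:560],None,fx=3,fy=3))"
```

```text
pos [ 0.3675 -0.3348  0.1174] yaw 35.02 q6 1.1 F [-0.5  0.1 -1.3] open 55.1 t 7.73
tool shift [ 0.0077 -0.0066 -0.0001]
```

View pics/s6.png

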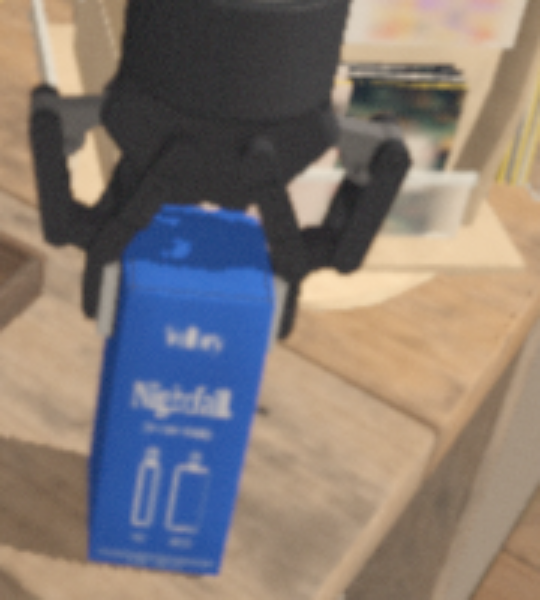

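>>> jog_arm --pt "0 0 0.002 0" --pt "0 0 0.002 0" --pt "0 0 0.002 0" --pt "0 0 0 0" --pt "0 0 0 0" --pt "0 0 0 0" --pt "0 0 0 0" --pt "0 0 0 0"

```text
time: 8.45
eef_pos: [0.3682, -0.3358, 0.1141]
tcp_rot: [0.954, 0.301, 0.001, 0.007]
contact_force: [-0.4, -0.1, -0.3]
opening: 0.635
```

>>> jog_arm --pt "0 0 0.002 0" --pt "0 0 0.002 0" --pt "0 0 0 0" --pt "0 0 0 0" --pt "0 0 0 0" --pt "0 0 0 0" --pt "0 0 0 0" --pt "0 0 0 0"

```text
time: 9.12
eef_pos: [0.3687, -0.3365, 0.1141]
tcp_rot: [0.954, 0.301, 0.0, 0.005]
contact_force: [-0.5, 0.6, -0.3]
opening: 0.644
```

>>> jog_arm --pt "0 0 0 0" --pt "0 0 0 0" --pt "0 0 0 0" --pt "0 0 0 0" --pt "0 0 0 0" --pt "0 0 -0.01 0" --pt "0 0 -0.02 0" --pt "0 0 -0.03 0" --grip 0.085

```text
time: 9.78
eef_pos: [0.3656, -0.3323, 0.1695]
tcp_rot: [0.954, 0.301, -0.002, -0.001]
contact_force: [-0.4, -0.3, -0.6]
opening: 0.998
```

```bash
python3 -c "
from h import *
rel(.37,-.325)
im=vision.read_camera('scene')[:,:,::-1]
cv2.imwrite('pics/s7.png',cv2.resize(im[200:450,360:560],None,fx=2.4,fy=2.4))"
```

```text
pos [ 0.3656 -0.3323  0.1695] yaw 35.03 q6 1.1 F [-0.4 -0.3 -0.6] open 85.2 t 9.78
tool shift [ 0.0077 -0.0035 -0.    ]
```

View pics/s7.png

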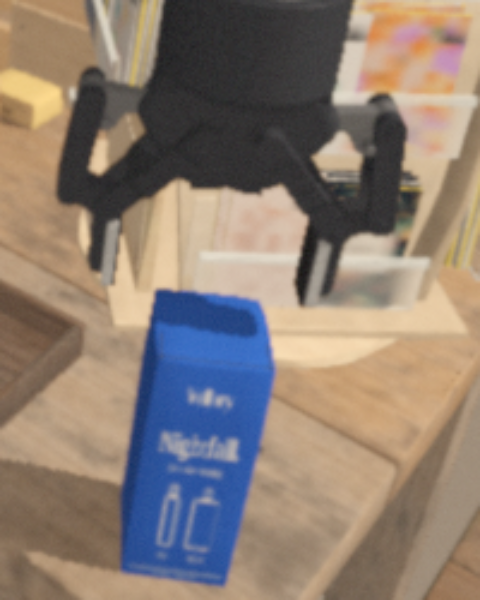

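>>> jog_arm --pt "0 0 -0.04 0" --pt "0 0 -0.04 0" --pt "0.018 -0.028 -0.005 0" --pt "0.02 -0.03 0 0" --pt "0.02 -0.03 0 0" --pt "0.02 -0.03 0 0" --pt "0.02 -0.03 0 0" --pt "0.02 -0.03 0 0" --grip 0

```text
time: 10.5
eef_pos: [0.3646, -0.1221, 0.2712]
tcp_rot: [0.955, 0.295, 0.006, 0.016]
contact_force: [1.5, 0.7, -0.2]
opening: -0.001
```

```bash
python3 -c "
from h import *
rel(.55,.02,97)"
```

```text
pos [ 0.3646 -0.1221  0.2712] yaw 34.34 q6 22.5 F [ 1.5  0.7 -0.2] open -0.1 t 10.5
tool shift [ 2.332e-01 -1.280e-02  1.000e-04]
spin rad -1.0937
```

```bash
cat >> h.py <<'E'
def plan(x,y,z,yaw,n,spinmax=.12):
    s,R=ax();p=s["eef_pos"];d=(np.array([x,y,z])-p)/n
    y0=np.arctan2(R[1,0],R[0,0]);w=(np.radians(yaw)-y0+np.pi)%(2*np.pi)-np.pi
    print("pos",p.round(4),"yaw",np.degrees(y0).round(1),"total spin",-w.round(3),"step",np.linalg.norm(d).round(4))
    k=w/n
    for i in range(n):
        a=y0+k*i; C,S=np.cos(a),np.sin(a)
        print([round(C*d[0]+S*d[1],3),round(S*d[0]-C*d[1],3),round(-d[2],3),round(-k,3)])
E
python3 -c "
from h import *
plan(.558,.045,.2,97,10)"
```

```text
pos [ 0.3646 -0.1221  0.2712] yaw 34.3 total spin -1.094 step 0.0265
[np.float64(0.025), np.float64(-0.003), np.float64(0.007), np.float64(-0.109)]
[np.float64(0.026), np.float64(-0.0), np.float64(0.007), np.float64(-0.109)]
[np.float64(0.025), np.float64(0.003), np.float64(0.007), np.float64(-0.109)]
[np.float64(0.025), np.float64(0.005), np.float64(0.007), np.float64(-0.109)]
[np.float64(0.024), np.float64(0.008), np.float64(0.007), np.float64(-0.109)]
[np.float64(0.023), np.float64(0.011), np.float64(0.007), np.float64(-0.109)]
[np.float64(0.022), np.float64(0.013), np.float64(0.007), np.float64(-0.109)]
[np.float64(0.02), np.float64(0.016), np.float64(0.007), np.float64(-0.109)]
[np.float64(0.018), np.float64(0.018), np.float64(0.007), np.float64(-0.109)]
[np.float64(0.016), np.float64(0.02), np.float64(0.007), np.float64(-0.109)]
```

>>> jog_arm --pt "0.025 -0.003 0.005 -0.109" --pt "0.026 0 0.005 -0.109" --pt "0.025 0.003 0.005 -0.109" --pt "0.025 0.005 0.005 -0.109" --pt "0.024 0.008 0.005 -0.109" --pt "0.023 0.011 0.005 -0.109" --pt "0.022 0.013 0.005 -0.109" --pt "0.02 0.016 0.005 -0.109"

```text
time: 11.17
eef_pos: [0.5226, 0.0243, 0.2413]
tcp_rot: [0.726, 0.687, 0.003, 0.027]
contact_force: [0.2, 0.2, 0.7]
opening: -0.001
```

```bash
python3 -c "
from h import *
plan(.5605,.04,.15,97,4)"
```

```text
pos [0.5226 0.0243 0.2413] yaw 86.9 total spin -0.177 step 0.025
[np.float64(0.004), np.float64(0.009), np.float64(0.023), np.float64(-0.044)]
[np.float64(0.004), np.float64(0.009), np.float64(0.023), np.float64(-0.044)]
[np.float64(0.004), np.float64(0.01), np.float64(0.023), np.float64(-0.044)]
[np.float64(0.003), np.float64(0.01), np.float64(0.023), np.float64(-0.044)]
```

>>> jog_arm --pt "0.003 0.01 0.02 -0.044" --pt "0.003 0.01 0.02 -0.044" --pt "0.003 0.01 0.02 -0.044" --pt "0.003 0.008 0.015 -0.04" --pt "0 0 0 0" --pt "0 0 0 0" --pt "0 0 0 0" --pt "0 0 0 0"

```text
time: 11.83
eef_pos: [0.5707, 0.0393, 0.1721]
tcp_rot: [0.657, 0.753, 0.004, 0.031]
contact_force: [-0.6, 0.6, 0.5]
opening: -0.002
```

```bash
python3 -c "
from h import *
rel(.5605,.04,97)
s,R=ax();print(R[:,2])
import pickle
c=vision.get_calibration('wrist');pickle.dump(c,open('w8.pkl','wb'))
im=vision.read_camera('wrist')
cv2.imwrite('pics/w8.png',im[:,:,::-1])"
```

```text
pos [0.5707 0.0393 0.1721] yaw 97.69 q6 -12.4 F [-0.6  0.6  0.5] open -0.1 t 11.83
tool shift [ 0.0021 -0.01   -0.0006]
spin rad 0.012
[ 0.05230708 -0.03438012 -0.99803907]
```

View pics/w8.png

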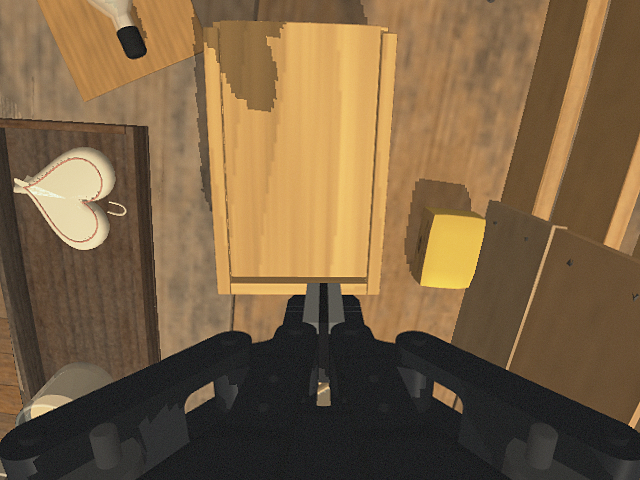

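```bash
cat >> h.py <<'E'
def tilt():
    s,R=ax();q=s["qpos"];print("tilt z",R[:2,2].round(4),"q4",q[3].round(4),"pitch",(q[1]+q[2]+q[4]-np.pi).round(4))
E
python3 -c "
from h import *
tilt()
"
```

```text
tilt z [ 0.0531 -0.0345] q4 -0.0335 pitch -0.056
```

>>> jog_arm --pt "0.003 -0.008 0.02 0.012" --pt "0.002 -0.007 0.02 0" --pt "0 0 0.02 0" --pt "0 0 0.015 0" --pt "0 0 0.008 0" --pt "0 0 0.004 0" --pt "0 0 0 0" --pt "0 0 0 0"

```text
time: 12.55
eef_pos: [0.5653, 0.0371, 0.0943]
tcp_rot: [0.664, 0.747, 0.011, 0.04]
contact_force: [-0.2, 0.5, 0.6]
opening: -0.001
```

```bash
python3 -c "
from h import *
rel(.5605,.04,97);tilt()
"
```

```text
pos [0.5653 0.0371 0.0943] yaw 96.64 q6 -11.2 F [-0.2  0.5  0.6] open -0.1 t 12.55
tool shift [ 0.0035 -0.0044 -0.0005]
spin rad -0.0063
tilt z [ 0.0745 -0.037 ] q4 -0.0379 pitch -0.0776
```

>>> jog_arm --pt "0.002 -0.003 0.006 0" --pt "0 0 0.005 0" --pt "0 0 0.004 0" --pt "0 0 0.003 0" --pt "0 0 0.003 0" --pt "0 0 0 0" --pt "0 0 0 0" --pt "0 0 0 0"

```text
time: 13.22
eef_pos: [0.5676, 0.0378, 0.0781]
tcp_rot: [0.664, 0.747, 0.013, 0.044]
contact_force: [-0.0, 0.1, 0.1]
opening: -0.003
```

```bash
python3 -c "
from h import *
rel(.5605,.04,97);tilt()
"
```

```text
pos [0.5676 0.0378 0.0781] yaw 96.64 q6 -11.0 F [-0.   0.1  0.1] open -0.3 t 13.22
tool shift [ 0.003  -0.0068 -0.0007]
spin rad -0.0063
tilt z [ 0.083  -0.0382] q4 -0.0398 pitch -0.0862
```

>>> jog_arm --pt "0 -0.003 0.002 0" --pt "0 0 0.003 0" --pt "0 0 0.003 0" --pt "0 0 0.004 0" --pt "0 0 0.004 0" --pt "0 0 0.004 0" --pt "0 0 0.004 0" --pt "0 0 0.004 0"

```text
time: 13.88
eef_pos: [0.5681, 0.0364, 0.077]
tcp_rot: [0.662, 0.748, 0.007, 0.039]
contact_force: [-12.1, -0.1, 23.7]
opening: 0.001
```

```bash
python3 -c "
from h import *
rel(.5605,.04,97);tilt()
"
```

```text
pos [0.5681 0.0364 0.077 ] yaw 96.87 q6 -11.1 F [-12.1  -0.1  23.7] open 0.1 t 13.88
tool shift [ 0.0045 -0.0071 -0.0007]
spin rad -0.0022
tilt z [ 0.0667 -0.0412] q4 -0.0452 pitch -0.0701
```

>>> jog_arm --pt "0.01 0 0.002 0" --pt "0.015 0 0.002 0" --pt "0.015 0 0.002 0" --pt "0.015 0 0.002 0" --pt "0.015 0 0.002 0" --pt "0.015 0 0.002 0" --pt "0.015 0 0.002 0" --pt "0.005 0 0.002 0"

```text
time: 14.55
eef_pos: [0.5582, 0.1349, 0.0773]
tcp_rot: [0.661, 0.749, -0.004, 0.042]
contact_force: [-5.8, -2.9, 12.3]
opening: 0.003
```

```bash
python3 -c "
from h import *
rel(.5605,.04,97);tilt()
im=vision.read_camera('wrist')
cv2.imwrite('pics/w9.png',im[:,:,::-1])"
```

```text
pos [0.5582 0.1349 0.0773] yaw 97.09 q6 0.9 F [-5.8 -2.9 12.3] open 0.2 t 14.55
tool shift [-0.0942 -0.0097  0.006 ]
spin rad 0.0015
tilt z [ 0.0588 -0.0617] q4 -0.0862 pitch -0.0514
```

View pics/w9.png

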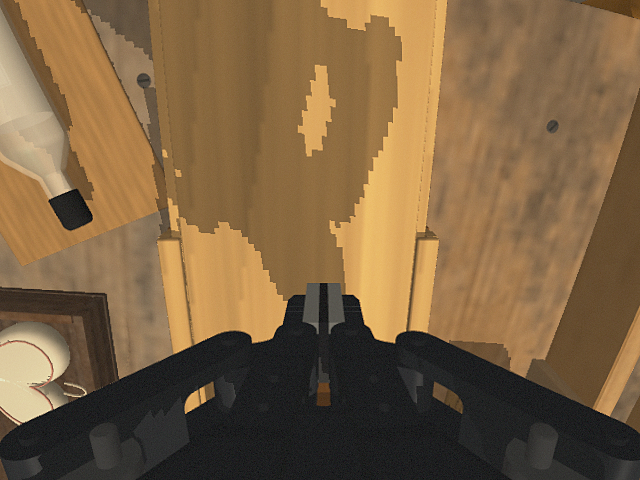

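>>> jog_arm --pt "0.01 0 0.002 0" --pt "0.012 0 0.002 0" --pt "0.012 0 0.002 0" --pt "0.01 0 0.002 0" --pt "0.006 0 0.002 0" --pt "0 0 0.002 0" --pt "0 0 0 0" --pt "0 0 0 0"

```text
time: 15.27
eef_pos: [0.5556, 0.1825, 0.0782]
tcp_rot: [0.658, 0.751, -0.008, 0.048]
contact_force: [0.2, 0.4, -0.8]
opening: 0.007
```

```bash
python3 -c "
from h import *
rel(.5605,.04,97);tilt()
cv2.imwrite('pics/w10.png',vision.read_camera('wrist')[:,:,::-1])
cv2.imwrite('pics/t10.png',vision.read_camera('top')[:,:,::-1])"
```

```text
pos [0.5556 0.1825 0.0782] yaw 97.47 q6 6.4 F [ 0.2  0.4 -0.8] open 0.6 t 15.27
tool shift [-0.1414 -0.0143  0.0111]
spin rad 0.0082
tilt z [ 0.0607 -0.0755] q4 -0.1088 pitch -0.0436
```

View pics/w10.png

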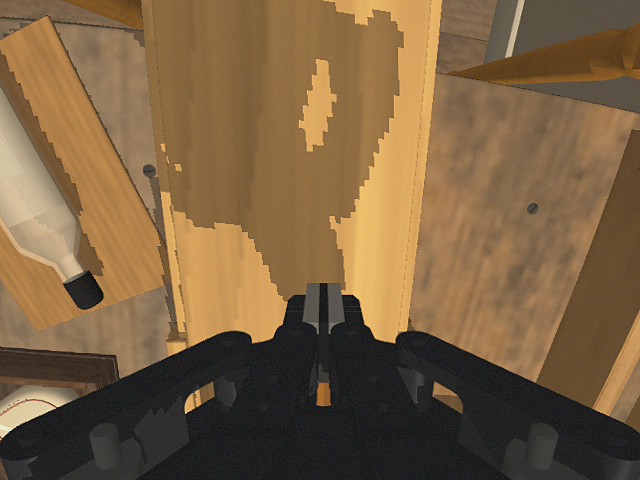

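View pics/t10.png

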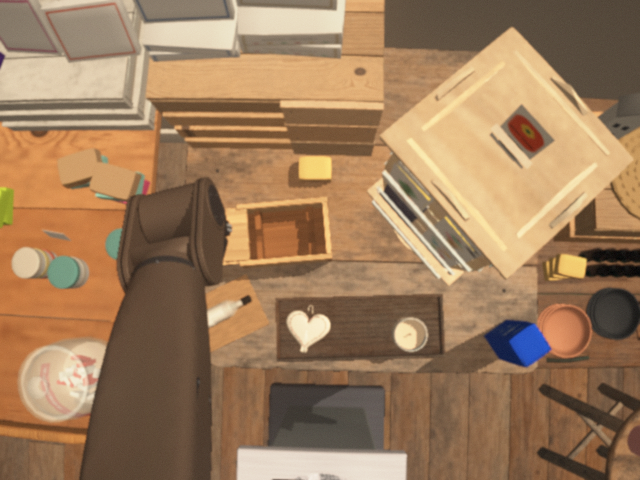

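>>> jog_arm --pt "0 0 -0.02 0" --pt "0 0 -0.03 0" --pt "0 0 -0.03 0" --pt "0 0 -0.03 0" --pt "-0.02 0 -0.03 0" --pt "-0.02 0 -0.02 0" --pt "-0.02 0 0 0" --pt "0 0 0 0" --grip 0.05

```text
time: 16.03
eef_pos: [0.5498, 0.1326, 0.2407]
tcp_rot: [0.657, 0.752, -0.014, 0.043]
contact_force: [0.2, -0.0, -0.7]
opening: 0.582
```

```bash
python3 -c "
from h import *
rel(.406,.198,117);tilt()
import pickle
c=vision.get_calibration('wrist');pickle.dump(c,open('w11.pkl','wb'))
cv2.imwrite('pics/w11.png',vision.read_camera('wrist')[:,:,::-1])"
```

```text
pos [0.5498 0.1326 0.2407] yaw 97.6 q6 -0.6 F [ 0.2 -0.  -0.7] open 49.7 t 16.03
tool shift [ 0.0835 -0.1336 -0.0118]
spin rad -0.3386
tilt z [ 0.0461 -0.0787] q4 -0.0886 pitch -0.0375
```

View pics/w11.png

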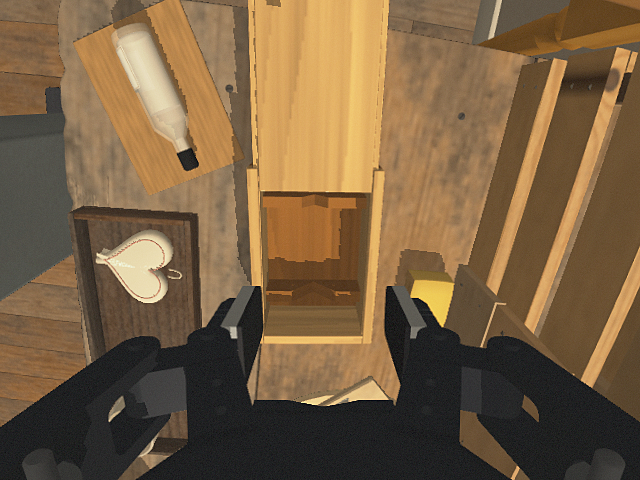

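Run:
```python
import cv2
a=cv2.imread("pics/w11.png")
cv2.imwrite("pics/w11a.png",cv2.resize(a[155:355,230:400],None,fx=3.5,fy=3,interpolation=cv2.INTER_CUBIC) if 0 else cv2.resize(a[155:355,230:400],None,fx=3,fy=3,interpolation=cv2.INTER_CUBIC))
cv2.imwrite("pics/w11b.png",cv2.resize(a[0:200,60:260],None,fx=3,fy=3,interpolation=cv2.INTER_CUBIC))
```

```text
(no output)
```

View pics/w11a.png

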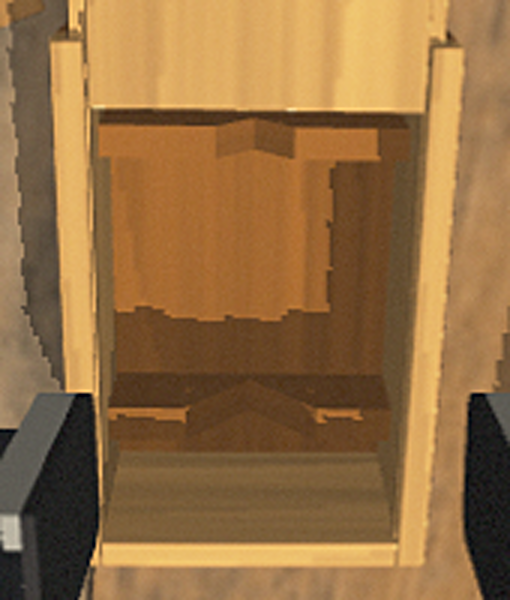

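View pics/w11b.png

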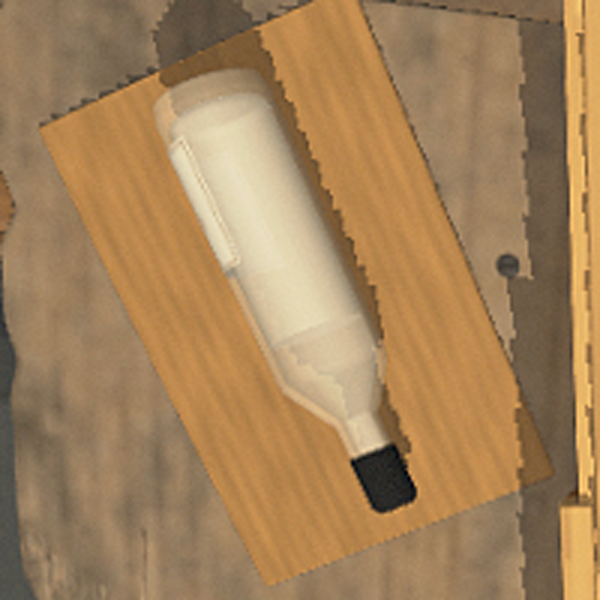

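Run:
```python
from h import *
import pickle
from scipy.optimize import least_squares
np.set_printoptions(precision=4,suppress=True)
c=pickle.load(open("w11.pkl","rb"));c1=pickle.load(open("w1.pkl","rb"));ct=vision.get_calibration("top")
f=lambda l,k,o:(np.array(l)+.5)/k-.5+o
uv=f([(52,42),(462,47),(424,566)],3,[230,155])
uv1=f([(152,30),(672,218),(530,565),(35,400)],3.3,[320,40])
uvt=f([(262,65),(583,25),(601,238),(282,265)],3.5,[160,190])
A=np.array([(-.083,-.056),(-.083,.056),(.083,.056)]);B=np.array([(-.083,.056),(.083,.056),(.083,-.056),(-.083,-.056)])
def m(p,l):
    C,S=np.cos(p[2]),np.sin(p[2]);return np.c_[l@np.array([[C,S],[-S,C]])+p[:2],np.full(len(l),.066)]
for name,L in (("w11",[(c,A,uv)]),("w1",[(c1,B,uv1)]),("top",[(ct,B,uvt)]),("all",[(c,A,uv),(c1,B,uv1),(ct,B,uvt)])):
    r=least_squares(lambda p:np.concatenate([(w2p(cc,m(p,l))-u).ravel() for cc,l,u in L]),[.555,.08,-1.44])
    print(name,r.x[:2],np.degrees(r.x[2]),np.abs(r.fun).max())
p=r.x
E=p2w(c,f([(92,110),(425,112)],3,[230,155]),.066)
C,S=np.cos(p[2]),np.sin(p[2]);print("lid edge box", (E[:,:2]-p[:2])@np.array([[C,-S],[S,C]]))
b=p2w(c,f([(205,85),(390,508),(368,455)],3,[60,0]),.0195);print(b,np.linalg.norm(b[1]-b[0]),np.degrees(np.arctan2(*(b[1]-b[0])[[1,0]])))
```

```text
w11 [0.556  0.0801] -83.47685728032594 1.6867435699570592
w1 [0.5558 0.08  ] -83.24371725188433 1.6010500105599021
top [0.5536 0.0774] -82.4375028481984 2.0868441278054775
all [0.5557 0.0797] -83.26172466565244 3.9045402331618106
lid edge box [[-0.0649 -0.0441]
 [-0.0653  0.0466]]
[[0.3774 0.2536 0.0195]
 [0.4331 0.1411 0.0195]
 [0.4261 0.1564 0.0195]] 0.12555120161843822 -63.6720752652323
```

>>> jog_arm --pt "0.013 -0.022 0 0" --pt "0.014 -0.024 0 0" --pt "0.014 -0.024 0 0" --pt "0.014 -0.024 0 0" --pt "0.014 -0.024 0 0" --pt "0.01 -0.015 0 0" --pt "0 0 0 0" --pt "0 0 0 0"

```text
time: 16.75
eef_pos: [0.3974, 0.1977, 0.2182]
tcp_rot: [0.658, 0.751, -0.019, 0.037]
contact_force: [-0.5, -0.1, -0.8]
opening: 0.587
```

```bash
python3 -c "
from h import *
rel(.402,.205,116.5);tilt()"
```

```text
pos [0.3974 0.1977 0.2182] yaw 97.5 q6 10.1 F [-0.5 -0.1 -0.8] open 50.2 t 16.75
tool shift [ 0.0066  0.0055 -0.0004]
spin rad -0.3316
tilt z [ 0.0301 -0.0773] q4 -0.0883 pitch -0.0065
```

>>> jog_arm --pt "0.007 0.005 0.01 -0.11" --pt "0 0 0.02 -0.11" --pt "0 0 0.03 -0.11" --pt "0 0 0.03 0" --pt "0 0 0.02 0" --pt "0 0 0.01 0" --pt "0 0 0 0" --pt "0 0 0 0"

```text
time: 17.42
eef_pos: [0.4112, 0.1959, 0.0914]
tcp_rot: [0.52, 0.853, -0.025, 0.033]
contact_force: [0.5, -0.1, 0.6]
opening: 0.589
```

```bash
python3 -c "
from h import *
rel(.402,.205,116.5);tilt()
import pickle
c=vision.get_calibration('wrist');pickle.dump(c,open('w12.pkl','wb'))
cv2.imwrite('pics/w12.png',vision.read_camera('wrist')[:,:,::-1])"
```

```text
pos [0.4112 0.1959 0.0914] yaw 117.34 q6 -8.7 F [ 0.5 -0.1  0.6] open 50.3 t 17.42
tool shift [ 0.0123 -0.004  -0.001 ]
spin rad 0.0146
tilt z [ 0.0311 -0.0766] q4 -0.1024 pitch -0.0075
```

View pics/w12.png

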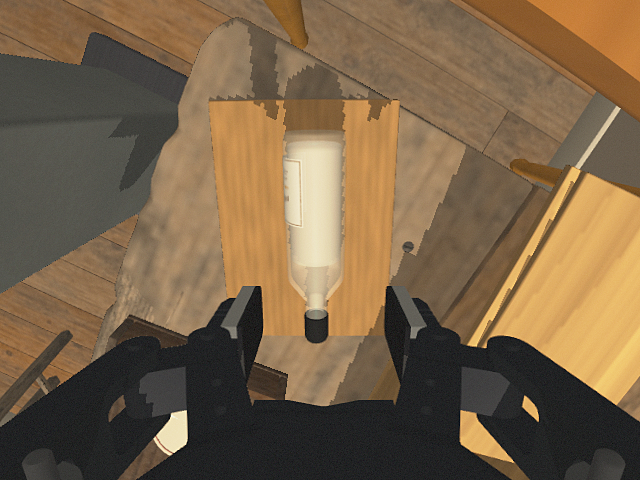

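>>> jog_arm --pt "0.008 -0.002 0.015 0.008" --pt "0.006 -0.002 0.02 0" --pt "0.005 0 0.018 0" --pt "0 0 0.01 0" --pt "0 0 0.006 0" --pt "0 0 0.003 0" --pt "0 0 0 0" --pt "0 0 0 0"

```text
time: 18.13
eef_pos: [0.4121, 0.2079, 0.0248]
tcp_rot: [0.524, 0.851, -0.017, 0.04]
contact_force: [-0.1, 0.4, -0.1]
opening: 0.589
```

```bash
python3 -c "
from h import *
rel(.402,.205,116.5);tilt()
cv2.imwrite('pics/w13.png',vision.read_camera('wrist')[:,:,::-1])"
```

```text
pos [0.4121 0.2079 0.0248] yaw 116.68 q6 -5.2 F [-0.1  0.4 -0.1] open 50.3 t 18.13
tool shift [ 0.002  -0.0103 -0.0003]
spin rad 0.0032
tilt z [ 0.0509 -0.0713] q4 -0.1199 pitch -0.0249
```

View pics/w13.png

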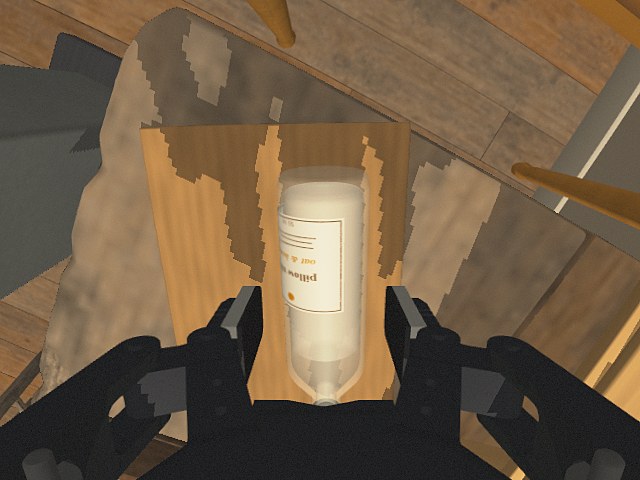

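```bash
python3 -c "
from h import *
s,R=ax();c=vision.get_calibration('wrist')
print(w2p(c,s['eef_pos']),w2p(c,s['eef_pos']+R[:,2]*.011),w2p(c,s['eef_pos']-R[:,2]*.008))
b=np.array([.4056,.198,.0195]);d=np.array([np.cos(np.radians(-63.5)),np.sin(np.radians(-63.5)),0])
for k in(-.0625,-.03,0,.017):print(k,w2p(c,b+k*d))
import cv2
# image axis points -> world
print(p2w(c,[(323,170),(327,385)],.0195))
"
```

```text
[[320.53291949 318.9325673 ]] [[320.71489387 306.69668707]] [[320.38318867 329.01133147]]
-0.0625 [[290.62453827 168.83480584]]
-0.03 [[292.76500015 255.66707719]]
0 [[294.6140151  324.29742864]]
0.017 [[295.59773139 358.81118058]]
[[0.3879372  0.25859093 0.0195    ]
 [0.43139828 0.17618845 0.0195    ]]
```

```bash
python3 -c "
from h import *
import pickle
c=vision.get_calibration('wrist')
print(p2w(c,[(140,127),(410,122)],.003))
c=pickle.load(open('w12.pkl','rb'))
print('w12',p2w(c,[(209,98),(399,98)],.003),p2w(c,[(316,135),(316,340)],.0195))
c=pickle.load(open('w11.pkl','rb'))
print('w11',p2w(c,[(60+40/3,125/3),(60+360/3,0)],.003))
tilt();s,R=ax();print(s['dq'],s['qpos'])
print(R,c['R'])
c=vision.get_calibration('top');im=vision.read_camera('top');cv2.imwrite('pics/t13.png',cv2.resize(im[190:400,150:350,::-1],None,fx=3,fy=2.8))
"
```

```text
[[0.31935397 0.2401036  0.003     ]
 [0.41057836 0.28743076 0.003     ]]
w12 [[0.31869624 0.24085871 0.003     ]
 [0.41023841 0.2877736  0.003     ]] [[0.37926865 0.25091941 0.0195    ]
 [0.435003   0.14116703 0.0195    ]]
w11 [[0.32024077 0.23979716 0.003     ]
 [0.41466539 0.28286546 0.003     ]]
tilt z [ 0.0514 -0.0711] q4 -0.12 pitch -0.0254
[ 1.97114305e-03 -4.62046769e-03 -6.43268425e-05  7.40348767e-04
 -9.66246122e-04  9.86019289e-04] [ 0.29039855  0.12540872  2.22591451 -0.11995301  0.76488021 -0.09031648]
[[-0.44731124  0.8928999   0.05140453]
 [ 0.89017214  0.45003922 -0.07112148]
 [-0.08663842  0.01394544 -0.99614221]] [[ 0.99023516  0.1349394   0.0350099 ]
 [ 0.11523997 -0.93365793  0.33912035]
 [ 0.07844797 -0.33177436 -0.94009132]]
```

View pics/t13.png

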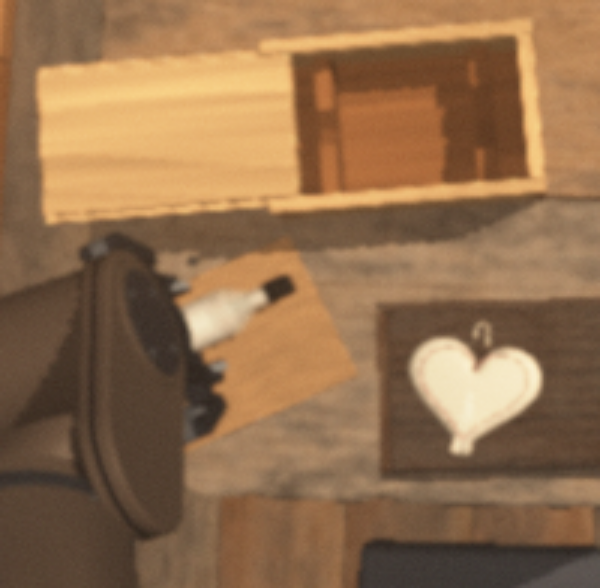

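>>> jog_arm --pt "0 0 0.004 0" --pt "0 0 0.004 0" --pt "0 0 0.002 0" --pt "0 0 0 0" --pt "0 0 0 0" --pt "0 0 0 0" --pt "0 0 0 0" --pt "0 0 0 0"

```text
time: 18.9
eef_pos: [0.4142, 0.2074, 0.0158]
tcp_rot: [0.524, 0.85, -0.015, 0.042]
contact_force: [-0.5, 0.7, -0.2]
opening: 0.587
```

```bash
python3 -c "
from h import *
rel(.412,.2079,116.5);tilt()
cv2.imwrite('pics/w14.png',vision.read_camera('wrist')[:,:,::-1])"
```

```text
pos [0.4142 0.2074 0.0158] yaw 116.65 q6 -5.1 F [-0.5  0.7 -0.2] open 50.1 t 18.9
tool shift [ 0.0014 -0.0017 -0.0002]
spin rad 0.0027
tilt z [ 0.0549 -0.0701] q4 -0.123 pitch -0.0291
```

View pics/w14.png

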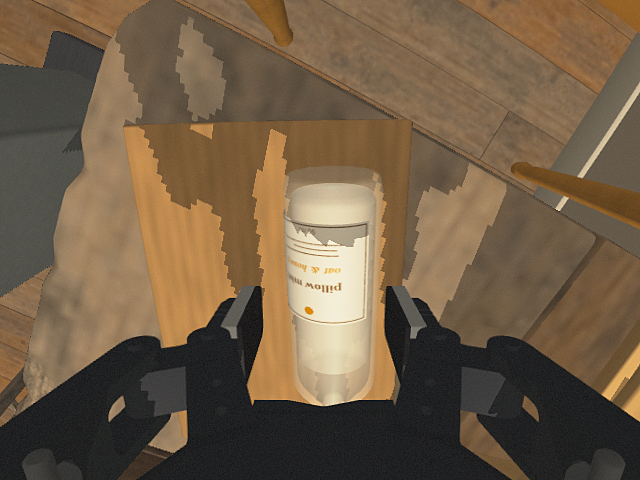

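>>> jog_arm --pt "0 0 0 0" --pt "0 0 0 0" --pt "0 0 0 0" --pt "0 0 0 0" --pt "0 0 0 0" --pt "0 0 0 0" --pt "0 0 0 0" --pt "0 0 0 0" --grip 0.025 --grip_force 25

```text
time: 19.62
eef_pos: [0.4141, 0.2075, 0.016]
tcp_rot: [0.524, 0.85, -0.015, 0.042]
contact_force: [-0.7, -0.4, 0.5]
opening: 0.374
```

```bash
python3 -c "
from h import *
rel(.412,.2079,116.5);tilt()
cv2.imwrite('pics/w15.png',vision.read_camera('wrist')[:,:,::-1])"
```

```text
pos [0.4141 0.2075 0.016 ] yaw 116.66 q6 -5.1 F [-0.7 -0.4  0.5] open 32.0 t 19.62
tool shift [ 0.0014 -0.0017 -0.0001]
spin rad 0.0028
tilt z [ 0.055  -0.0701] q4 -0.1231 pitch -0.0291
```

View pics/w15.png

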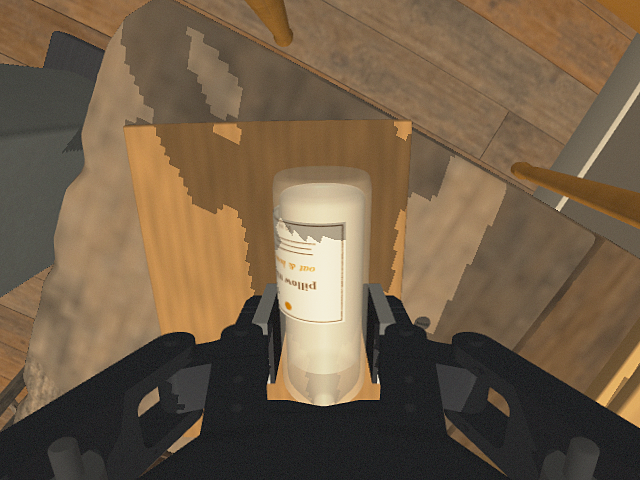

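>>> jog_arm --pt "0 0 -0.015 0" --pt "0 -0.015 -0.02 0" --pt "0 -0.015 -0.005 0" --pt "0 0 0 0.117" --pt "0 0 0 0.117" --pt "0 0 0 0.117" --pt "0 0 0 0.117" --pt "0 0 0 0.117"

```text
time: 20.33
eef_pos: [0.3822, 0.1959, 0.0558]
tcp_rot: [0.756, 0.654, -0.003, 0.044]
contact_force: [-0.2, -0.1, -0.9]
opening: 0.369
```

```bash
python3 -c "
from h import *
rel(.387,.192,76.7);tilt()
cv2.imwrite('pics/w16.png',vision.read_camera('wrist')[:,:,::-1])"
```

```text
pos [0.3822 0.1959 0.0558] yaw 81.62 q6 28.8 F [-0.2 -0.1 -0.9] open 31.5 t 20.33
tool shift [-0.0031  0.0053  0.0005]
spin rad 0.0859
tilt z [ 0.0521 -0.0706] q4 -0.1118 pitch -0.0273
```

View pics/w16.png

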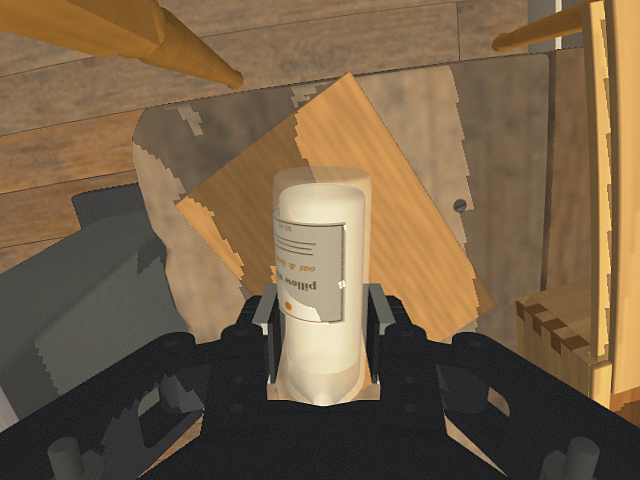

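>>> jog_arm --pt "-0.002 0.003 0.008 0.086" --pt "0 0 0.012 0" --pt "0 0 0.008 0" --pt "0 0 0.005 0" --pt "0 0 0.003 0" --pt "0 0 0.002 0" --pt "0 0 0 0" --pt "0 0 0 0"

```text
time: 21.05
eef_pos: [0.3872, 0.1908, 0.0166]
tcp_rot: [0.782, 0.622, -0.001, 0.044]
contact_force: [-0.6, -1.0, -0.7]
opening: 0.379
```

```bash
python3 -c "
from h import *
rel(.387,.192,76.7);tilt()
im=vision.read_camera('scene')[:,:,::-1];cv2.imwrite('pics/s17.png',cv2.resize(im[200:300,150:290],None,fx=5,fy=5))"
```

```text
pos [0.3872 0.1908 0.0166] yaw 76.93 q6 33.5 F [-0.6 -1.  -0.7] open 32.4 t 21.05
tool shift [ 0.0011 -0.0004 -0.0001]
spin rad 0.0041
tilt z [ 0.0526 -0.0704] q4 -0.1223 pitch -0.0284
```

View pics/s17.png

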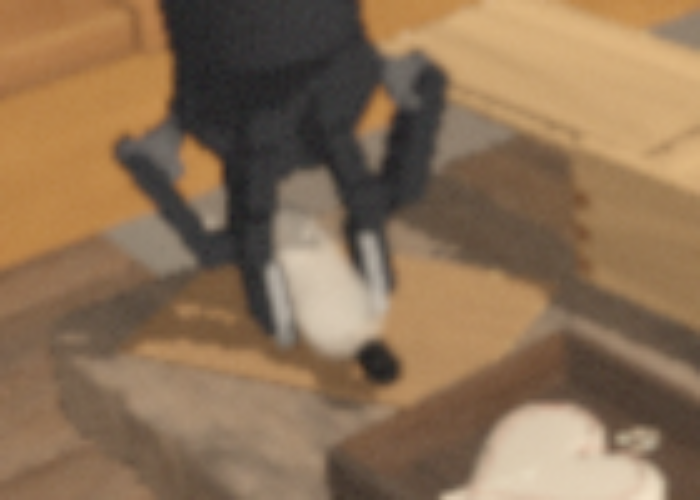

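>>> jog_arm --pt "0 0 0.002 0" --pt "0 0 0.001 0" --pt "0 0 0 0" --pt "0 0 0 0" --pt "0 0 0 0" --pt "0 0 0 0" --pt "0 0 0 0" --pt "0 0 0 0"

```text
time: 21.77
eef_pos: [0.3889, 0.1916, 0.0169]
tcp_rot: [0.781, 0.622, -0.0, 0.044]
contact_force: [0.2, 0.4, -1.9]
opening: 0.373
```

>>> jog_arm --pt "0 0 0 0" --pt "0 0 0 0" --pt "0 0 0 0" --pt "0 0 0 0" --pt "0 0 0 0" --pt "0 0 0 0" --pt "0 0 0 0" --pt "0 0 0 0" --grip 0.046

```text
time: 22.43
eef_pos: [0.3895, 0.1917, 0.0172]
tcp_rot: [0.781, 0.622, 0.0, 0.045]
contact_force: [0.2, -0.8, 0.4]
opening: 0.54
```

```bash
python3 -c "
from h import *
rel(.387,.192,76.7);tilt()
cv2.imwrite('pics/w18.png',vision.read_camera('wrist')[:,:,::-1])"
```

```text
pos [0.3895 0.1917 0.0172] yaw 76.96 q6 33.5 F [ 0.2 -0.8  0.4] open 46.1 t 22.43
tool shift [-0.0002 -0.0025 -0.0002]
spin rad 0.0046
tilt z [ 0.0563 -0.0693] q4 -0.1224 pitch -0.0322
```

View pics/w18.png

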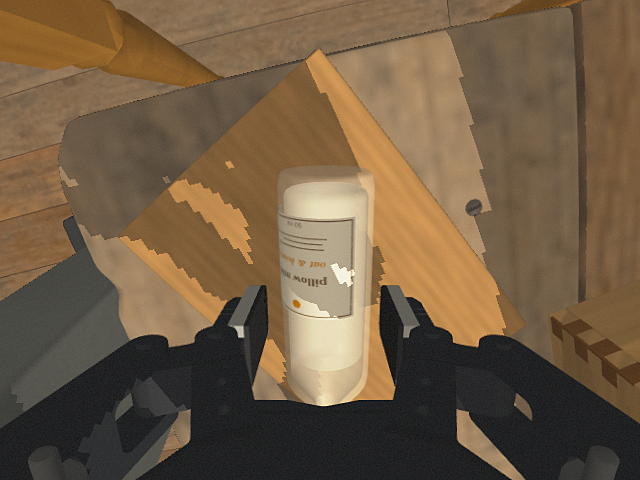

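>>> jog_arm --pt "0 0 0 0" --pt "0 0 0 0" --pt "0 0 0 0" --pt "0 0 -0.01 0" --pt "0 0 -0.015 0" --pt "0 0 -0.015 0" --pt "0 0 -0.02 0" --pt "0 0 -0.02 0" --grip 0.065

```text
time: 23.15
eef_pos: [0.3809, 0.1962, 0.097]
tcp_rot: [0.782, 0.622, -0.005, 0.042]
contact_force: [-0.4, -0.5, 0.6]
opening: 0.761
```

```bash
python3 -c "
from h import *
rel(.387,.192,76.7);tilt()
import pickle
c=vision.get_calibration('wrist');pickle.dump(c,open('w19.pkl','wb'))
cv2.imwrite('pics/w19.png',vision.read_camera('wrist')[:,:,::-1])"
```

```text
pos [0.3809 0.1962 0.097 ] yaw 76.95 q6 32.7 F [-0.4 -0.5  0.6] open 65.0 t 23.15
tool shift [-0.0027  0.0069  0.0006]
spin rad 0.0044
tilt z [ 0.0443 -0.0725] q4 -0.102 pitch -0.0197
```

View pics/w19.png

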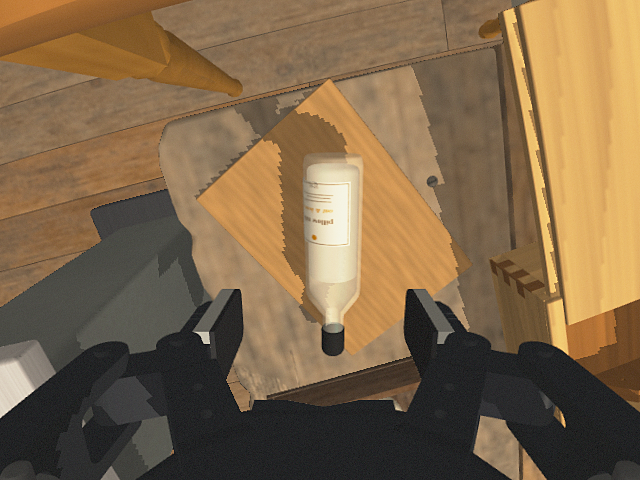

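```bash
python3 -c "
from h import *
import pickle
c=pickle.load(open('w19.pkl','rb'))
b=p2w(c,[(333,157),(333,351),(333,330)],.0195);print(b,np.linalg.norm(b[0]-b[1]),np.degrees(np.arctan2(*(b[1]-b[0])[[1,0]])))
"
```

```text
[[0.40272619 0.24628154 0.0195    ]
 [0.37646279 0.12639135 0.0195    ]
 [0.3798104  0.14172425 0.0195    ]] 0.12273314653620458 -102.35615311644145
```

>>> jog_arm --pt "0 0 -0.003 0.12" --pt "0 0 0 0.12" --pt "0 0 0 0.12" --pt "0 0 0 0.12" --pt "0 0 0 0.12" --pt "0 0 0 0.12" --pt "0 0 0 0.12" --pt "0 0 0 0.12"

```text
time: 23.87
eef_pos: [0.386, 0.1991, 0.1128]
tcp_rot: [0.984, 0.173, 0.026, 0.038]
contact_force: [0.6, -0.5, -0.0]
opening: 0.764
```

>>> jog_arm --pt "0 0 0 -0.12" --pt "0 0 0 -0.124" --pt "0 0 0 -0.124" --pt "0 0 0 -0.124" --pt "0 0 0 -0.124" --pt "0 0 0 -0.124" --pt "0 0 0 -0.124" --pt "0 0 0 -0.124"

```text
time: 24.53
eef_pos: [0.3857, 0.1995, 0.1163]
tcp_rot: [0.782, 0.621, 0.007, 0.047]
contact_force: [-0.1, -0.9, 0.2]
opening: 0.759
```

>>> jog_arm --pt "0 0 0 -0.124" --pt "0 0 0 -0.124" --pt "0 0 0 -0.124" --pt "0 0 0 -0.124" --pt "0 0 0 -0.124" --pt "0 0 0 -0.124" --pt "0 0 0 -0.124" --pt "0 0 0 -0.124"

```text
time: 25.2
eef_pos: [0.3854, 0.1998, 0.1197]
tcp_rot: [0.389, 0.92, -0.015, 0.045]
contact_force: [-0.5, 0.5, -0.4]
opening: 0.762
```

>>> jog_arm --pt "0 0 0 -0.124" --pt "0 0 0 -0.124" --pt "0 0 0 -0.124" --pt "0 0 0 -0.124" --pt "0 0 0 -0.124" --pt "0 0 0 -0.124" --pt "0 0 0 -0.124" --pt "0 0 0 -0.124"

```text
time: 25.87
eef_pos: [0.385, 0.2002, 0.123]
tcp_rot: [-0.1, 0.994, -0.034, 0.034]
contact_force: [0.6, 0.6, -0.7]
opening: 0.762
```

```bash
python3 -c "
from h import *
rel(.3913,.194,-102.4);tilt()"
```

```text
pos [0.385  0.2002 0.123 ] yaw -168.37 q6 -81.8 F [ 0.6  0.6 -0.7] open 65.0 t 25.87
tool shift [-0.005  -0.0073  0.0009]
spin rad -1.1514
tilt z [ 0.0751 -0.0616] q4 -0.0981 pitch -0.0523
```

>>> jog_arm --pt "0 0 0 -0.124" --pt "0 0 0 -0.124" --pt "0 0 0 -0.124" --pt "0 0 0 -0.124" --pt "0 0 0 -0.124" --pt "0 0 0 -0.124" --pt "0 0 0 -0.124" --pt "0 0 0 -0.124"

```text
time: 26.53
eef_pos: [0.3845, 0.2005, 0.1264]
tcp_rot: [-0.564, 0.824, -0.047, 0.015]
contact_force: [-0.2, 0.7, -0.2]
opening: 0.757
```

```bash
python3 -c "
from h import *
rel(.3915,.195,-102.4);tilt()"
```

```text
pos [0.3845 0.2005 0.1264] yaw -111.27 q6 -139.1 F [-0.2  0.7 -0.2] open 64.6 t 26.53
tool shift [ 0.0026 -0.0085  0.0009]
spin rad -0.1549
tilt z [ 0.0783 -0.0602] q4 -0.0974 pitch -0.0557
```

>>> jog_arm --pt "0 0 0.01 -0.08" --pt "0 0 0.02 -0.074" --pt "0 0 0.02 0" --pt "0 0 0.015 0" --pt "0 0 0.005 0" --pt "0 0 0 0" --pt "0 0 0 0" --pt "0 0 0 0"

```text
time: 27.2
eef_pos: [0.3927, 0.1974, 0.0599]
tcp_rot: [-0.631, 0.774, -0.05, 0.016]
contact_force: [0.1, 1.2, -0.0]
opening: 0.762
```

```bash
python3 -c "
from h import *
rel(.3915,.195,-102.4);tilt()
import pickle
s,R=ax()
c=vision.get_calibration('wrist');pickle.dump(c,open('w20.pkl','wb'))
print(w2p(c,s['eef_pos']+R[:,2]*.05))
cv2.imwrite('pics/w20.png',vision.read_camera('wrist')[:,:,::-1])"
```

```text
pos [0.3927 0.1974 0.0599] yaw -101.72 q6 -148.2 F [ 0.1  1.2 -0. ] open 65.0 t 27.2
tool shift [0.0026 0.0007 0.    ]
spin rad 0.0119
tilt z [ 0.0872 -0.0573] q4 -0.1102 pitch -0.0654
[[323.6483225  270.29794007]]
```

View pics/w20.png

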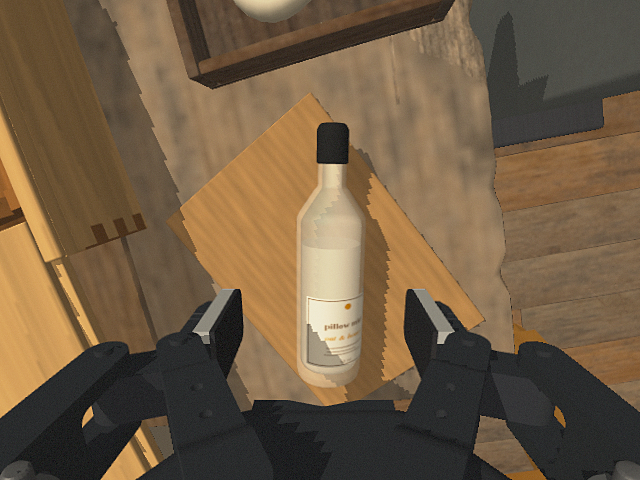

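>>> jog_arm --pt "0 0.004 0.012 0.012" --pt "0 0.003 0.012 0" --pt "0 0 0.01 0" --pt "0 0 0.004 0" --pt "0 0 0.002 0" --pt "0 0 0 0" --pt "0 0 0 0" --pt "0 0 0 0"

```text
time: 27.92
eef_pos: [0.3954, 0.1986, 0.0246]
tcp_rot: [-0.626, 0.778, -0.053, 0.023]
contact_force: [-0.7, -0.2, -0.4]
opening: 0.761
```

```bash
python3 -c "
from h import *
rel(.3915,.195,-102.4);tilt()
cv2.imwrite('pics/w21.png',vision.read_camera('wrist')[:,:,::-1])"
```

```text
pos [0.3954 0.1986 0.0246] yaw -102.41 q6 -146.5 F [-0.7 -0.2 -0.4] open 65.0 t 27.92
tool shift [ 0.0043  0.0031 -0.0002]
spin rad -0.0002
tilt z [ 0.1013 -0.0533] q4 -0.1228 pitch -0.0793
```

View pics/w21.png

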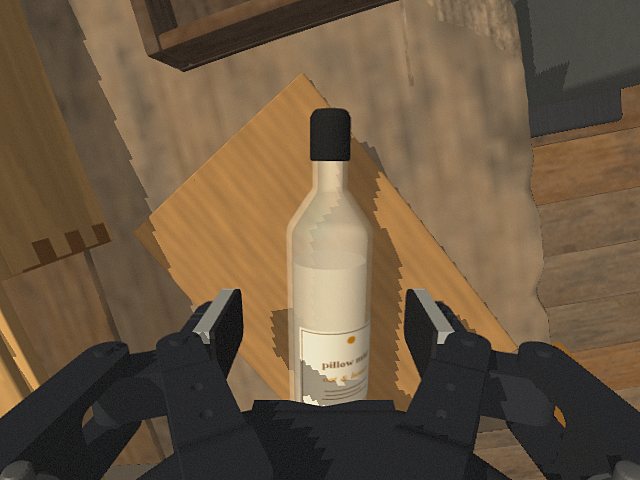

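>>> jog_arm --pt "0.003 0.001 0.004 0" --pt "0 0 0.002 0" --pt "0 0 0 0" --pt "0 0 0 0" --pt "0 0 0 0" --pt "0 0 0 0" --pt "0 0 0 0" --pt "0 0 0 0" --grip 0.025

```text
time: 28.63
eef_pos: [0.3954, 0.1956, 0.0194]
tcp_rot: [-0.626, 0.778, -0.053, 0.024]
contact_force: [-0.4, 0.7, 1.1]
opening: 0.376
```

```bash
python3 -c "
from h import *
rel(.3915,.195,-102.4);tilt()
cv2.imwrite('pics/w22.png',vision.read_camera('wrist')[:,:,::-1])"
```

```text
pos [0.3954 0.1956 0.0194] yaw -102.42 q6 -146.8 F [-0.4  0.7  1.1] open 32.1 t 28.63
tool shift [ 0.0014  0.0037 -0.0004]
spin rad -0.0004
tilt z [ 0.1039 -0.0523] q4 -0.1241 pitch -0.0826
```

View pics/w22.png

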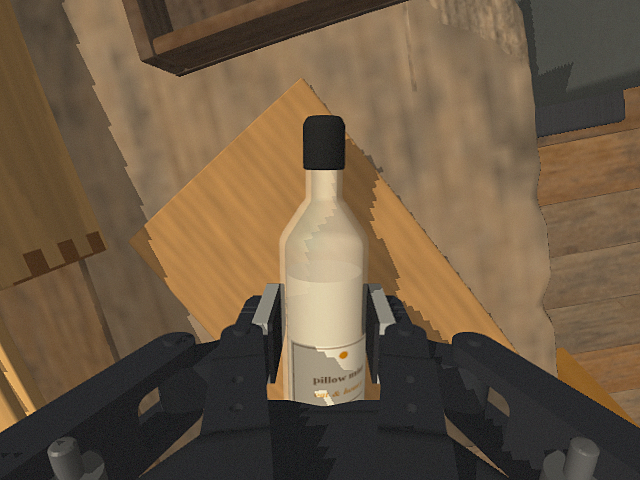

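```bash
python3 -c "
from h import *
s,R=ax();c=vision.get_calibration('wrist')
b=p2w(c,[(324,119),(324,169)],.0195);print(b)
print(((b-s['eef_pos'])@R).round(4))
"
```

```text
[[0.38015441 0.12567141 0.0195    ]
 [0.38371964 0.14213576 0.0195    ]]
[[0.0715 0.0001 0.002 ]
 [0.0547 0.0001 0.0015]]
```

>>> jog_arm --pt "0 0 -0.015 0" --pt "0 0 -0.03 0" --pt "0 0 -0.04 0" --pt "0 0 -0.03 0.1" --pt "0 0 -0.01 0.12" --pt "0 0 0 0.12" --pt "0 0 0 0.12" --pt "0 0 0 0.12" --grip_force 35

```text
time: 29.35
eef_pos: [0.3794, 0.2016, 0.1476]
tcp_rot: [-0.367, 0.928, -0.043, 0.036]
contact_force: [0.7, 0.2, -0.9]
opening: 0.369
```

```bash
python3 -c "
from h import *
tilt()
plan(.5575,.0651,.14,96.7,18)
cv2.imwrite('pics/w23.png',vision.read_camera('wrist')[:,:,::-1])"
```

```text
tilt z [ 0.0981 -0.0539] q4 -0.0955 pitch -0.0763
pos [0.3794 0.2016 0.1476] yaw -136.7 total spin 2.209 step 0.0125
[np.float64(-0.002), np.float64(-0.012), np.float64(0.0), np.float64(0.123)]
[np.float64(-0.003), np.float64(-0.012), np.float64(0.0), np.float64(0.123)]
[np.float64(-0.005), np.float64(-0.011), np.float64(0.0), np.float64(0.123)]
[np.float64(-0.006), np.float64(-0.011), np.float64(0.0), np.float64(0.123)]
[np.float64(-0.008), np.float64(-0.01), np.float64(0.0), np.float64(0.123)]
[np.float64(-0.009), np.float64(-0.009), np.float64(0.0), np.float64(0.123)]
[np.float64(-0.01), np.float64(-0.008), np.float64(0.0), np.float64(0.123)]
[np.float64(-0.011), np.float64(-0.007), np.float64(0.0), np.float64(0.123)]
[np.float64(-0.011), np.float64(-0.005), np.float64(0.0), np.float64(0.123)]
[np.float64(-0.012), np.float64(-0.004), np.float64(0.0), np.float64(0.123)]
[np.float64(-0.012), np.float64(-0.002), np.float64(0.0), np.float64(0.123)]
[np.float64(-0.012), np.float64(-0.001), np.float64(0.0), np.float64(0.123)]
[np.float64(-0.012), np.float64(0.001), np.float64(0.0), np.float64(0.123)]
[np.float64(-0.012), np.float64(0.002), np.float64(0.0), np.float64(0.123)]
[np.float64(-0.012), np.float64(0.004), np.float64(0.0), np.float64(0.123)]
[np.float64(-0.011), np.float64(0.005), np.float64(0.0), np.float64(0.123)]
[np.float64(-0.011), np.float64(0.007), np.float64(0.0), np.float64(0.123)]
[np.float64(-0.01), np.float64(0.008), np.float64(0.0), np.float64(0.123)]
```

View pics/w23.png

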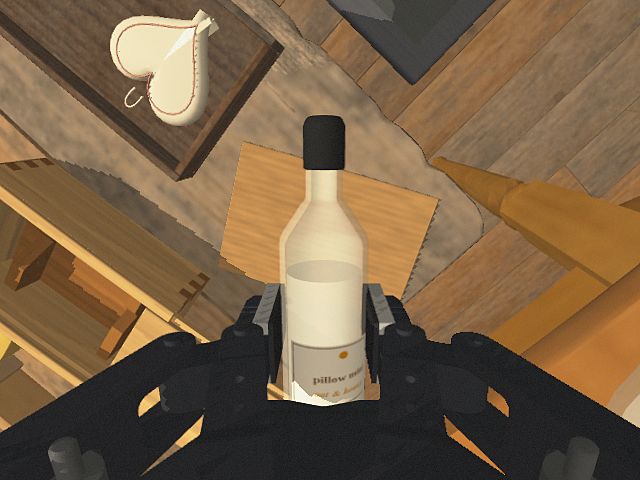

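>>> jog_arm --pt "-0.002 -0.012 0 0.123" --pt "-0.003 -0.012 0 0.123" --pt "-0.005 -0.011 0 0.123" --pt "-0.006 -0.011 0 0.123" --pt "-0.008 -0.01 0 0.123" --pt "-0.009 -0.009 0 0.123" --pt "-0.01 -0.008 0 0.123" --pt "-0.011 -0.007 0 0.123"

```text
time: 30.07
eef_pos: [0.4556, 0.1378, 0.1536]
tcp_rot: [0.12, 0.991, -0.022, 0.047]
contact_force: [-0.2, 0.5, -1.5]
opening: 0.369
```

>>> jog_arm --pt "-0.011 -0.005 0 0.123" --pt "-0.012 -0.004 0 0.123" --pt "-0.012 -0.002 0 0.123" --pt "-0.012 -0.001 0 0.123" --pt "-0.012 0.001 0 0.123" --pt "-0.012 0.002 0 0.123" --pt "-0.012 0.004 0 0.123" --pt "-0.011 0.005 0 0.123"

```text
time: 30.73
eef_pos: [0.5314, 0.0725, 0.1578]
tcp_rot: [0.581, 0.813, -0.0, 0.048]
contact_force: [0.1, -0.3, -0.6]
opening: 0.367
```

```bash
python3 -c "
from h import *
tilt()
rel(.5575,.0651,96.7)
cv2.imwrite('pics/w24.png',vision.read_camera('wrist')[:,:,::-1])"
```

```text
tilt z [ 0.0767 -0.056 ] q4 -0.0638 pitch -0.0776
pos [0.5314 0.0725 0.1578] yaw 108.78 q6 -18.7 F [ 0.1 -0.3 -0.6] open 31.3 t 30.73
tool shift [-0.0154  0.0222  0.0024]
spin rad 0.2109
```

View pics/w24.png

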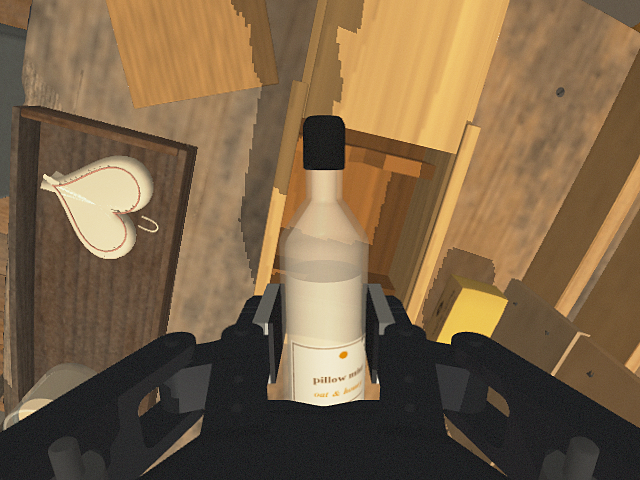

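>>> jog_arm --pt "-0.008 0.01 0 0" --pt "-0.008 0.01 0 0" --pt "0 0 0.01 0.105" --pt "0 0 0.02 0.105" --pt "0 0 0.015 0" --pt "0 0 0 0" --pt "0 0 0 0" --pt "0 0 0 0"

```text
time: 31.45
eef_pos: [0.5618, 0.0594, 0.1128]
tcp_rot: [0.658, 0.751, 0.003, 0.047]
contact_force: [0.2, -0.0, -0.7]
opening: 0.366
```

```bash
python3 -c "
from h import *
tilt()
rel(.5575,.0651,96.7)
cv2.imwrite('pics/w25.png',vision.read_camera('wrist')[:,:,::-1])
s,R=ax();c=vision.get_calibration('wrist')
C,S=np.cos(np.radians(-83.3)),np.sin(np.radians(-83.3))
for n,p in dict(capV=(-.0485,0,.0254),capVL=(-.0485,-.0126,.038),capVR=(-.0485,.0126,.038),bodyV=(.0485,0,.0127),lidmid=(-.064,0,.066)).items():
    w=[.5557+C*p[0]-S*p[1],.080+S*p[0]+C*p[1],p[2]];print(n,w2p(c,w))
"
```

```text
tilt z [ 0.0745 -0.0566] q4 -0.0662 pitch -0.0764
pos [0.5618 0.0594 0.1128] yaw 97.4 q6 -8.3 F [ 0.2 -0.  -0.7] open 31.3 t 31.45
tool shift [ 0.0062 -0.0035 -0.0006]
spin rad 0.0123
capV [[306.09911441 124.67515335]]
capVL [[282.2296244  125.00899617]]
capVR [[330.92926254 125.64783475]]
bodyV [[305.33737463 276.89025468]]
lidmid [[308.43895707  90.26418449]]
```

View pics/w25.png

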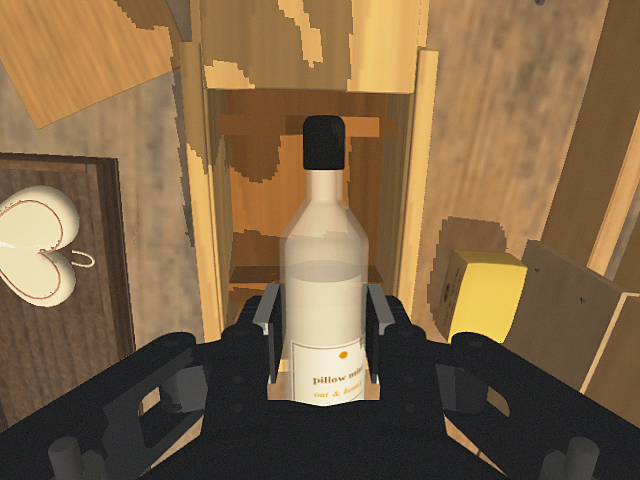

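>>> jog_arm --pt "0.006 -0.005 0.006 0.012" --pt "0.005 -0.004 0.01 0" --pt "0 0 0.012 0" --pt "0 0 0.008 0" --pt "0 0 0.004 0" --pt "0 0 0 0" --pt "0 0 0 0" --pt "0 0 0 0"

```text
time: 32.17
eef_pos: [0.5547, 0.0685, 0.0698]
tcp_rot: [0.662, 0.748, 0.005, 0.048]
contact_force: [-0.3, 0.2, -0.8]
opening: 0.369
```

```bash
python3 -c "
from h import *
tilt()
rel(.5575,.0651,96.7)
cv2.imwrite('pics/w26.png',vision.read_camera('wrist')[:,:,::-1])
s,R=ax();c=vision.get_calibration('wrist')
C,S=np.cos(np.radians(-83.3)),np.sin(np.radians(-83.3))
for n,p in dict(capV=(-.0485,0,.0254),capVL=(-.0485,-.0126,.038),capVR=(-.0485,.0126,.038),lidmid=(-.064,0,.066)).items():
    w=[.5557+C*p[0]-S*p[1],.080+S*p[0]+C*p[1],p[2]];print(n,w2p(c,w))
"
```

```text
tilt z [ 0.0786 -0.0565] q4 -0.0726 pitch -0.0794
pos [0.5547 0.0685 0.0698] yaw 96.84 q6 -6.3 F [-0.3  0.2 -0.8] open 31.6 t 32.17
tool shift [-0.0037  0.0023  0.0004]
spin rad 0.0024
capV [[320.51826401 150.02826045]]
capVL [[292.0777389 152.7989231]]
capVR [[352.52465344 152.80231131]]
lidmid [[328.61963791 113.67894807]]
```

View pics/w26.png

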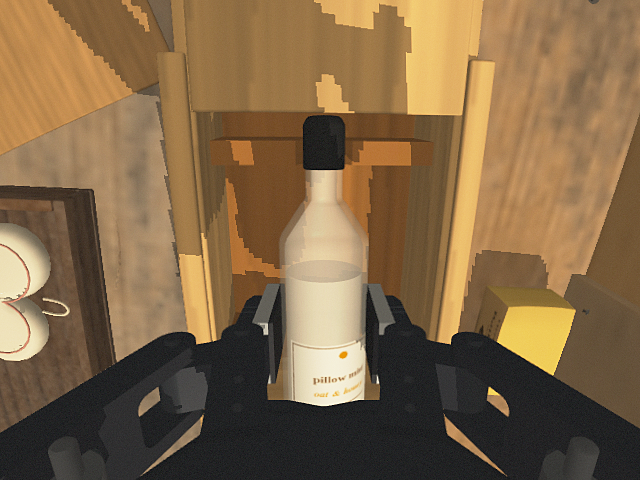

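>>> jog_arm --pt "-0.002 0 0.006 0" --pt "0 0 0.007 0" --pt "0 0 0.007 0" --pt "0 0 0.004 0" --pt "0 0 0.003 0" --pt "0 0 0 0" --pt "0 0 0 0" --pt "0 0 0 0"

```text
time: 32.88
eef_pos: [0.5589, 0.0642, 0.0426]
tcp_rot: [0.662, 0.748, 0.006, 0.049]
contact_force: [-2.5, -0.7, 1.3]
opening: 0.368
```

```bash
python3 -c "
from h import *
tilt()
rel(.5575,.0651,96.7)
cv2.imwrite('pics/w27.png',vision.read_camera('wrist')[:,:,::-1])
"
```

```text
tilt z [ 0.0804 -0.0565] q4 -0.0754 pitch -0.0816
pos [0.5589 0.0642 0.0426] yaw 96.82 q6 -6.5 F [-2.5 -0.7  1.3] open 31.5 t 32.88
tool shift [ 0.001  -0.0012 -0.0002]
spin rad 0.0021
```

View pics/w27.png

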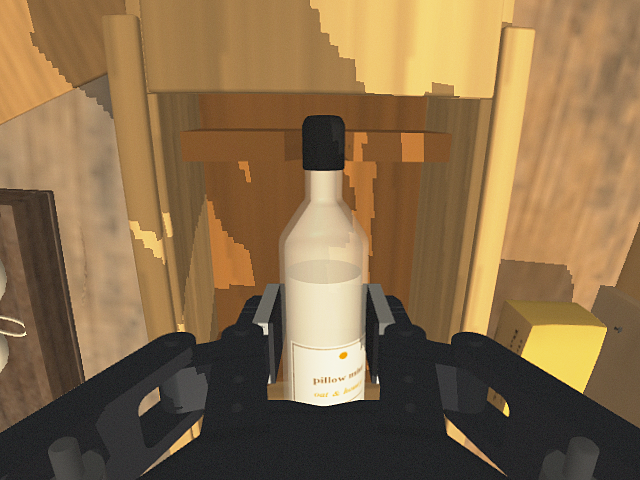

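>>> jog_arm --pt "0.001 -0.002 0.002 0" --pt "0 0 0.003 0" --pt "0 0 0.002 0" --pt "0 0 0.002 0" --pt "0 0 0.001 0" --pt "0 0 0 0" --pt "0 0 0 0" --pt "0 0 0 0"

```text
time: 33.6
eef_pos: [0.5582, 0.0643, 0.0373]
tcp_rot: [0.662, 0.748, 0.005, 0.049]
contact_force: [-0.9, -1.4, 1.6]
opening: 0.367
```

```bash
python3 -c "
from h import *
tilt()
rel(.5575,.0651,96.7)
cv2.imwrite('pics/w28.png',vision.read_camera('wrist')[:,:,::-1])
"
```

```text
tilt z [ 0.0797 -0.0582] q4 -0.0787 pitch -0.0807
pos [0.5582 0.0643 0.0373] yaw 96.87 q6 -6.3 F [-0.9 -1.4  1.6] open 31.4 t 33.6
tool shift [ 0.0009 -0.0006 -0.0001]
spin rad 0.003
```

View pics/w28.png

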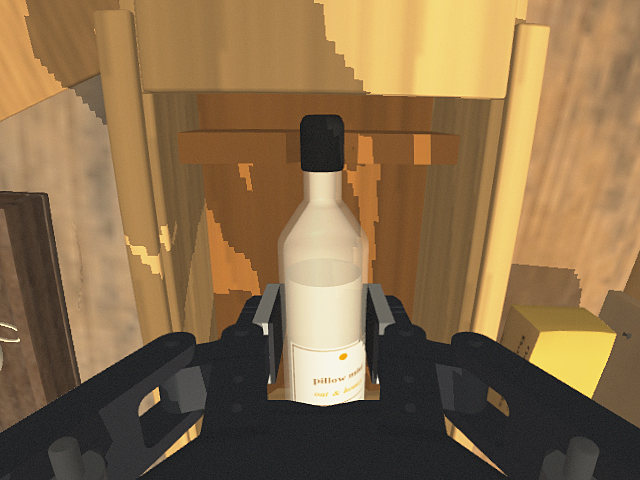

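>>> jog_arm --pt "0.0005 -0.0005 0.002 0" --pt "0 0 0.002 0" --pt "0 0 0.002 0" --pt "0 0 0.001 0" --pt "0 0 0.001 0" --pt "0 0 0 0" --pt "0 0 0 0" --pt "0 0 0 0"

```text
time: 34.32
eef_pos: [0.5584, 0.0643, 0.0373]
tcp_rot: [0.661, 0.749, 0.001, 0.047]
contact_force: [-1.9, -1.6, 3.5]
opening: 0.368
```

```bash
python3 -c "
from h import *
tilt()
rel(.5575,.0651,96.7)
"
```

```text
tilt z [ 0.0718 -0.0602] q4 -0.0814 pitch -0.0728
pos [0.5584 0.0643 0.0373] yaw 96.96 q6 -6.3 F [-1.9 -1.6  3.5] open 31.4 t 34.32
tool shift [ 0.0009 -0.0008 -0.0001]
spin rad 0.0045
```

>>> jog_arm --pt "0 0 0 0" --pt "0 0 0 0" --pt "0 0 0 0" --pt "0 0 0 0" --pt "0 0 0 0" --pt "0 0 0 0" --pt "0 0 0 0" --pt "0 0 0 0" --grip 0.047

```text
time: 34.98
eef_pos: [0.5589, 0.0644, 0.0353]
tcp_rot: [0.662, 0.748, 0.002, 0.047]
contact_force: [-0.0, 0.4, 1.6]
opening: 0.553
```

```bash
python3 -c "
from h import *
tilt()
rel(.5575,.0651,96.7)
cv2.imwrite('pics/w29.png',vision.read_camera('wrist')[:,:,::-1])
"
```

```text
tilt z [ 0.0738 -0.0595] q4 -0.0807 pitch -0.0748
pos [0.5589 0.0644 0.0353] yaw 96.88 q6 -6.2 F [-0.   0.4  1.6] open 47.2 t 34.98
tool shift [ 0.0008 -0.0013 -0.0001]
spin rad 0.0031
```

View pics/w29.png

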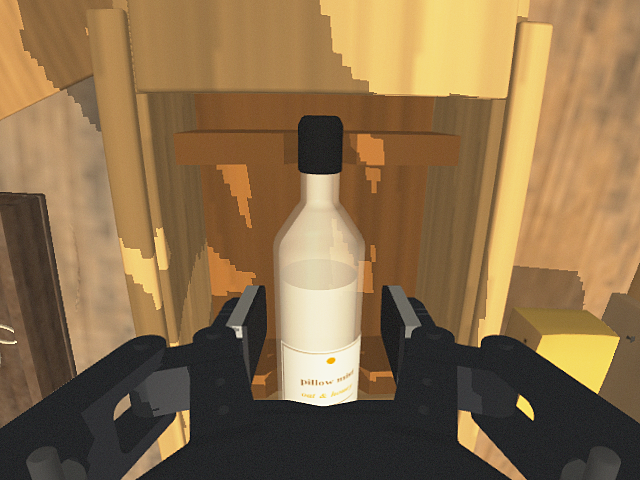

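Released; the bottle sits with its cap at (320,145) over the narrow notch. Retract straight along the fingers and look.

>>> jog_arm --pt "0 0 -0.01 0" --pt "0 0 -0.015 0" --pt "0 0 -0.02 0" --pt "0 0 -0.03 0" --pt "0 0 -0.035 0" --pt "0 0 -0.035 0" --pt "0 0 -0.02 0" --pt "0 0 0 0"

```text
time: 35.7
eef_pos: [0.544, 0.075, 0.2086]
tcp_rot: [0.662, 0.748, 0.001, 0.045]
contact_force: [0.2, -0.1, 0.4]
opening: 0.553
```

```bash
python3 -c "
from h import *
tilt()
rel(.5575,.0651,96.7)
import pickle
c=vision.get_calibration('wrist');pickle.dump(c,open('w30.pkl','wb'))
im=vision.read_camera('wrist')[:,:,::-1]
cv2.imwrite('pics/w30.png',im)
"
```

```text
tilt z [ 0.0692 -0.0585] q4 -0.0636 pitch -0.0698
pos [0.544  0.075  0.2086] yaw 96.87 q6 -6.8 F [ 0.2 -0.1  0.4] open 47.3 t 35.7
tool shift [-0.0114  0.0121  0.0015]
spin rad 0.003
```

View pics/w30.png

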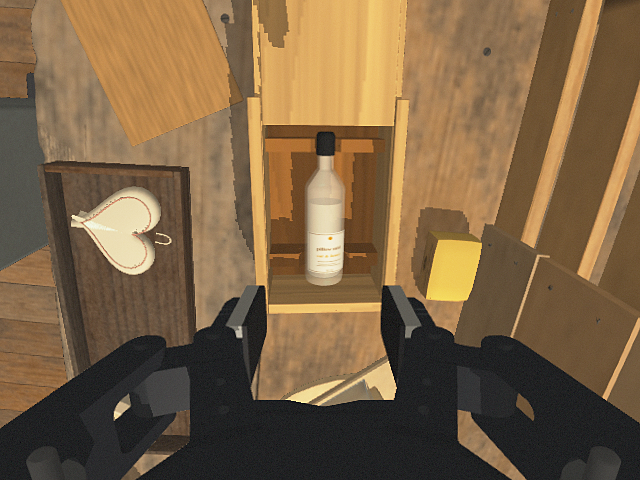

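```bash
python3 -c "
from h import *
import pickle
c=pickle.load(open('w30.pkl','rb'))
C,S=np.cos(np.radians(-83.3)),np.sin(np.radians(-83.3))
f=lambda p:[.5557+C*p[0]-S*p[1],.080+S*p[0]+C*p[1],p[2]]
for n,p in dict(tip=(-.0565,0,.036),tiptop=(-.0565,0,.0435),capend_top=(-.039,0,.0435),base=(.0685,0,.036),basetop=(.0685,0,.0525),baseL=(.0685,-.0165,.036),baseR=(.0685,.0165,.036),lidmid=(-.064,0,.066)).items(): print(n,w2p(c,f(p)).round(1))
im=cv2.imread('pics/w30.png');cv2.imwrite('pics/w30a.png',cv2.resize(im[110:320,240:415],None,fx=2.8,fy=2.8,interpolation=cv2.INTER_CUBIC))
"
```

```text
tip [[324.9 134.6]]
tiptop [[325.5 135.1]]
capend_top [[325.3 158.5]]
base [[323.7 281.6]]
basetop [[324.9 290. ]]
baseL [[304.9 282. ]]
baseR [[342.3 281.2]]
lidmid [[327.8 125.7]]
```

View pics/w30a.png

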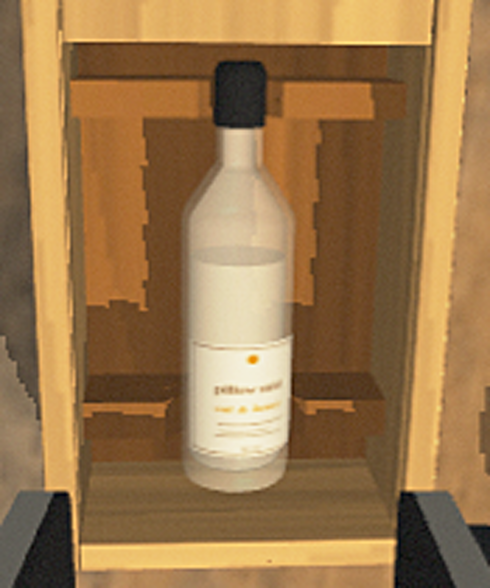

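>>> jog_arm --pt "0.02 0.001 0 0" --pt "0.03 0.001 0 0" --pt "0.03 0.002 0 0" --pt "0.021 0.001 0.01 0" --pt "0 0 0.025 0" --pt "0 0 0.03 0" --pt "0 0 0.02 0" --pt "0 0 0 0" --grip 0

```text
time: 36.42
eef_pos: [0.5375, 0.174, 0.1051]
tcp_rot: [0.663, 0.748, -0.003, 0.042]
contact_force: [-0.7, 0.4, -0.2]
opening: 0.002
```

```bash
python3 -c "
from h import *
tilt()
rel(.5452,.1694,96.7)
"
```

```text
tilt z [ 0.0598 -0.0597] q4 -0.0852 pitch -0.0477
pos [0.5375 0.174  0.1051] yaw 96.82 q6 5.2 F [-0.7  0.4 -0.2] open 0.1 t 36.42
tool shift [-0.0055  0.0071  0.0007]
spin rad 0.0021
```

>>> jog_arm --pt "0 0.005 0.01 0" --pt "0 0 0.01 0" --pt "0 0 0.006 0" --pt "0 0 0.003 0" --pt "0 0 0.003 0" --pt "0 0 0.003 0" --pt "0 0 0.003 0" --pt "0 0 0.003 0"

```text
time: 37.08
eef_pos: [0.5422, 0.1728, 0.0772]
tcp_rot: [0.663, 0.747, -0.01, 0.036]
contact_force: [-6.8, -1.1, 14.4]
opening: -0.001
```

```bash
python3 -c "
from h import *
tilt()
rel(.5452,.1694,96.7)
"
```

```text
tilt z [ 0.0412 -0.0626] q4 -0.0868 pitch -0.029
pos [0.5422 0.1728 0.0772] yaw 96.75 q6 5.3 F [-6.8 -1.1 14.4] open -0.1 t 37.08
tool shift [-0.0037  0.0026  0.0003]
spin rad 0.0009
```

>>> jog_arm --pt "-0.008 0 0.004 0" --pt "-0.014 0 0.004 0" --pt "-0.015 0 0.004 0" --pt "-0.015 0 0.004 0" --pt "-0.015 0 0.004 0" --pt "-0.015 0 0.004 0" --pt "-0.015 0 0.004 0" --pt "-0.015 0 0.004 0"

```text
time: 37.75
eef_pos: [0.5547, 0.0627, 0.0771]
tcp_rot: [0.663, 0.748, -0.013, 0.028]
contact_force: [-7.8, 1.4, 13.9]
opening: 0.001
```

```bash
python3 -c "
from h import *
tilt()
rel(.5613,.0321,96.7)
cv2.imwrite('pics/w31.png',vision.read_camera('wrist')[:,:,::-1])
"
```

```text
tilt z [ 0.0256 -0.0565] q4 -0.0703 pitch -0.027
pos [0.5547 0.0627 0.0771] yaw 96.9 q6 -7.1 F [-7.8  1.4 13.9] open 0.0 t 37.75
tool shift [-0.0311  0.0028  0.0019]
spin rad 0.0034
```

View pics/w31.png

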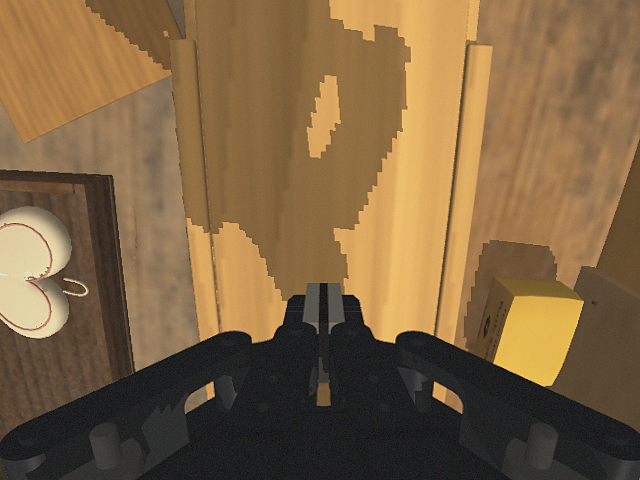

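>>> jog_arm --pt "-0.008 0 0.004 0" --pt "-0.009 0 0.004 0" --pt "-0.008 0 0.004 0" --pt "-0.005 0 0.004 0" --pt "-0.003 0 0.004 0" --pt "-0.003 0 0.004 0" --pt "-0.002 0 0.003 0" --pt "0 0 0 0"

```text
time: 38.47
eef_pos: [0.5639, 0.0264, 0.0787]
tcp_rot: [0.668, 0.744, -0.007, 0.022]
contact_force: [-0.7, 0.2, -0.2]
opening: 0.004
```

```bash
python3 -c "
from h import *
tilt()
rel(.5613,.0321,96.7)
cv2.imwrite('pics/w32.png',vision.read_camera('wrist')[:,:,::-1])
"
```

```text
tilt z [ 0.0241 -0.0394] q4 -0.0459 pitch -0.0281
pos [0.5639 0.0264 0.0787] yaw 96.14 q6 -11.3 F [-0.7  0.2 -0.2] open 0.3 t 38.47
tool shift [ 0.006  -0.002  -0.0003]
spin rad -0.0098
```

View pics/w32.png

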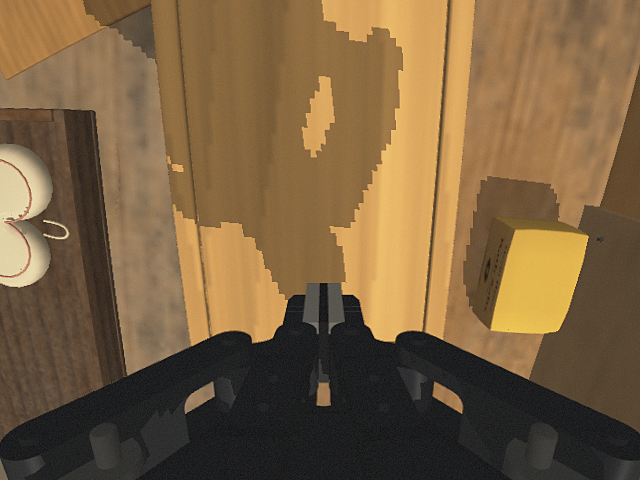

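>>> jog_arm --pt "0 0 -0.02 0" --pt "0 0 -0.035 0" --pt "0 0 -0.04 0" --pt "-0.005 0 -0.04 0" --pt "-0.01 0 -0.02 0" --pt "0 0 0 0" --pt "0 0 0 0" --pt "0 0 0 0"

```text
time: 39.18
eef_pos: [0.5595, 0.0161, 0.2379]
tcp_rot: [0.668, 0.744, -0.009, 0.022]
contact_force: [0.4, -0.4, 0.5]
opening: 0.001
```

```bash
python3 -c "
from h import *
tilt()
rel(.5613,.0321,96.7)
import pickle
c=vision.get_calibration('wrist');pickle.dump(c,open('w33.pkl','wb'))
im=vision.read_camera('wrist')[:,:,::-1];cv2.imwrite('pics/w33.png',im)
C,S=np.cos(np.radians(-83.3)),np.sin(np.radians(-83.3))
f=lambda p:[.5557+C*p[0]-S*p[1],.080+S*p[0]+C*p[1],p[2]]
print(w2p(c,[f((-.083,-.056,.066)),f((-.083,.056,.066)),f((.083,.056,.066))]))
"
```

```text
tilt z [ 0.0208 -0.0419] q4 -0.0414 pitch -0.026
pos [0.5595 0.0161 0.2379] yaw 96.08 q6 -13.1 F [ 0.4 -0.4  0.5] open 0.1 t 39.18
tool shift [ 0.0157  0.0034 -0.0006]
spin rad -0.0109
[[244.00603592  18.67578578]
 [398.31493122  17.56613491]
 [390.01762393 235.85197222]]
```

View pics/w33.png

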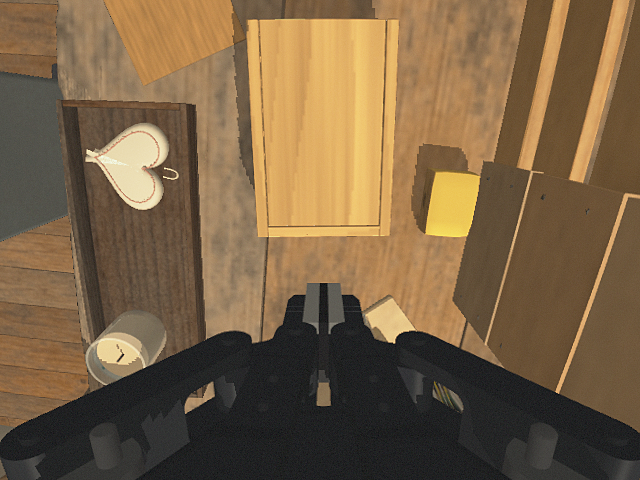

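```bash
python3 -c "
from h import *
im=cv2.imread('pics/w33.png');a=cv2.resize(im[5:65,235:410],None,fx=4.5,fy=4.5,interpolation=cv2.INTER_CUBIC);b=cv2.resize(im[205:245,235:410],None,fx=4.5,fy=4.5,interpolation=cv2.INTER_CUBIC)
cv2.imwrite('pics/w33a.png',np.vstack([a,b]))
"
```

```text
(no output)
```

View pics/w33a.png

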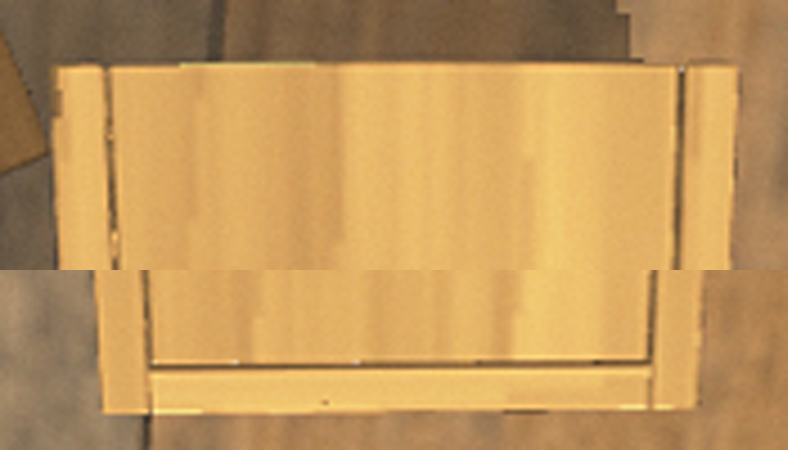

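```bash
python3 -c "
from h import *
cv2.imwrite('pics/t34.png',vision.read_camera('top')[:,:,::-1])
"
```

```text
(no output)
```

View pics/t34.png

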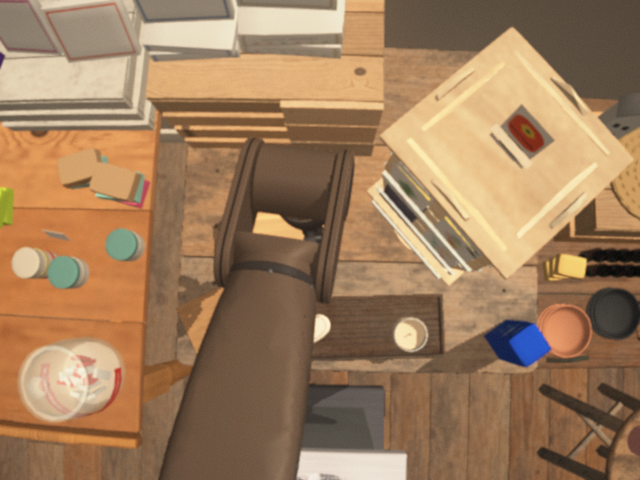

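The carton stands near (515,342) and the candle is unmoved at (410,333). The soap was last seen undisturbed in the wrist view. The gripper hangs free about 0.16 m above the box, so I'm handing in.

```bash
python3 -c "
from plant import workorder
print(workorder.sign_off())"
```

```text
the job is handed in; nothing more can be done
None
```

The job is done and handed in at about 39 s. The clear bottle is in the box with the lid shut, and the tall carton stands elsewhere on the table.

- **Carton:** I lifted it over to the free front-right corner of the table and stood it upright there. The box and its lid never touched it.
- **Lid open:** I pressed on it with the shut fingertips and slid it fully open. Its inner edge measured at box x of about -65 mm, against the expected -64 mm.
- **Bottle:** I set it down once on its card and picked it up the other way round, because the last joint could not turn far enough in one go. It now lies in both notches with its cap towards the opening end. Its picture matched the level pose at both ends, about 2–3 mm along towards the cap.
- **Lid shut:** I pressed and slid it closed. The last picture shows it flush with the end of the box.

**Last checks:** The final top view shows the carton upright and the candle in its place. The arm hid the soap carton there, but the wrist view just before showed it looking undisturbed. The gripper was clear of everything.

**What went wrong:**
- At the first pick-up a finger rolled the bottle about 10 mm across its card before I gripped it.
- I began the turn for the second pick-up the wrong way, which cost over a second.
- The tool ran a few degrees off vertical for most of the job.

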